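# Fetch the jar from the back of the can rack and load it in the shaker

## Task

The jar with the yellow lid has to go into the shaker, but it stands at the back of the blue rack behind the two spray cans. Leave the jar where it is until you have stood both cans on the metal tray; then seat the jar right down between the shaker's clips, and only after that put the cans back, each into the same well of the rack that it came from. Keep all three upright all the time, and do not disturb the primer tin, the flow cup, the masking-tape roll or the amber bottle at the back.

Things in the scene. Friction and masses are not known exactly. Their poses are not given: they have to be found in the camera images.
- jar_yellow_center (a point): Glass jar, white and green label, yellow lid: 62 mm across, 78 mm high, 0.2 kg, upright (z up); the point is its centre, 39 mm above its underside. Lid 57 mm across, 64 to 78 mm above the underside; grip at 55 to 68 mm, clear of rack and clips. Starts in the rack's back well, close behind the other two: too little room for most grippers until they are gone.
- orange_can_center (a point): Black spray can with orange band and orange cap: 58 mm across, 171 mm high, 0.25 kg, upright (z up); the point is its centre, 85.5 mm above its underside. The cap is 47 mm across from 127 to 163 mm above the underside, then rounds off: grip it at about 150 mm. Starts in one of the rack's two front wells.
- green_can_center (a point): White spray can with green band and green cap: 58 mm across, 171 mm high, 0.25 kg, upright (z up); the point is its centre, 85.5 mm above its underside. The cap is 47 mm across from 127 to 163 mm above the underside, then rounds off: grip it at about 150 mm. Starts in the other front well of the rack.
- rack: Blue steel rack, 150 (x) by 206 (y) mm, fixed; origin at the centre of its underside, x from front to back row, z up. Things stand on its base plate, top at z 6 mm, in round holes of a top plate, upper face at z 36 mm. Wells (x, y): front (-27.5, 53) and (-27.5, -53) mm, 70 mm across; back (27.5, 0), 73 mm across. Air caps are fixed at (43, 75), (43, -75) mm, up to z 52 mm.
- tray_floor (a point): Shallow bare-metal tray, fixed, on the side of the rack away from the shaker; the point is the centre of its flat inner floor, 3 mm above the bench; x along its long side, z up. Inside 240 (x) by 130 (y) mm; its rim is 19 mm above the bench.
- holder_floor (a point): Jar holder on top of the shaker, a light grey box (150 by 132 mm, 52 mm high) fixed to the bench: six upright steel spring clips round a metal disc; the point is the centre of the disc's top, 64 mm above the bench, z up. Between the clips it is 73 mm across, flaring to 88 mm at their tips, 32 mm above this point. They are rigid. A jar that is right down has its underside at this point.
- primer_tin_center (a point): Small open paint tin with white and orange-red label, 71 mm in diameter, 66 mm high, at the back; leave it alone. The point is its centre.
- flow_cup_center (a point): Grey metal flow cup, a cone on a cylinder, 55 mm in diameter, 63 mm high, at the back; leave it alone. The point is its centre.
- mask_roll_center (a point): Roll of cream masking tape lying flat, 92 mm in diameter, 26 mm high, at the back; leave it alone. The point is its centre.
- amber_bottle_center (a point): Amber bottle with white nozzle, 47 mm in diameter, 147 mm high, at the back; leave it alone. The point is its centre.

How it is judged:
By the outcome, as a careful person would: the job done as asked, in the order asked, and still so for the second after the job is handed in, with the robot touching nothing.
It also fails if it takes over 109 s, if anything falls off the work surface, if the arm or the gripper's body presses on something with over 40 N, if the wrist force passes 120 N, or if a joint passes its speed limit or range.

## Robot

A 7-joint arm with a two-finger parallel gripper is mounted at the origin on a cart in front of the work surface, level with it; the furniture and walls round the work are solid. World frame = base frame: x ahead of the robot, y to its left, z up, the work surface at z = 0. Lengths are in m, angles in rad, forces in N, time in s.
With the tool pointing down it reaches from about 0.4 to 0.875 m from the base axis. Payload 19.3 kg.
Tool frame: the origin (TCP) lies on the centre line of the jaws, within the pads' length; the fingertips stand 8 mm ahead of it and the grasp point (between the pads) lies 11 mm behind it (bot.tip_extent is the distance from the TCP to the fingertips, in m); x points along the fingers, y is the direction in which the jaws open and shut, and the axes are right-handed (so a half turn about x gives the same grasp; the last joint's range is limited). The gripper opens to 85 mm and grips with 20 to 120 N. Pads are 22 mm wide; open, the fingers measure 114 mm over their backs; the gripper's body (76 mm by 85 mm) begins 54 mm behind the grasp point. The pads swing forward as they close: fully open they stand 13 mm farther back than shut.
Start: joints at [1.167, 0.521, -0.036, 1.599, 0.021, 1.021, -0.113], TCP at [0.205, -0.591, 0.239] pointing down, gripper open.
Joint ranges: [-2.91, 2.91], [-0.3, 2.13], [-1.5, 1.42], [0.17, 2.43], [-1.26, 4.41], [0.16, 1.93], [-2.52, 2.52]. Speed limits (rad/s): [1.89, 1.89, 2.39, 2.39, 3.01, 3.01, 3.01].

## Interface

Orientations are given as [roll, pitch, yaw] about the fixed x, y, z axes, in that order (R = Rz(yaw) Ry(pitch) Rx(roll)).
In Python, from workcell import sensors, imaging, order, bot gives the robot as it stands.
- The arm moves only by the tool arm_command, never from a script. Its argument "commands" is a list of rows, each an object of numbers: "dx", "dy", "dz": the shift along the tool's x, y, z in cm; "twist": the turn about the tool's x in rad. A call has 1 to 12 rows; each row is the pose to reach, as a shift and turn from the pose measured when the call began, along the tool's axes at that moment; what a row does not reach only later rows make up. A row lasts 1/12 s, in which the tool goes at most 41.7 mm and 7.16 degrees, less where a joint would pass 70% of its speed; a pose out of reach is approached as far as the arm can. A call with a gripper value outside its range is refused whole. "grip" is the closure, from -1 (fully open) to 1 (shut), set as the call begins (left out, the last holds). The fingers move at their own pace and stop on an object; "squeeze" is the grip in N (left out, the last holds). Time passes only in rows, so rows that repeat a pose let the fingers close. It gives the time, the measured TCP pose, the force and the opening at its end, in the units of the state.
- sensors.observe(): the state, without advancing time (a new reading comes with each control period).
- imaging.grab_frame(name): name is "scene" or "side" or "wrist"; returns the picture (384x512x3 uint8, red, green, blue); there is no depth.
- imaging.camera_info(name): a dict with "fx", "fy", "cx", "cy" (pixels), "origin" and "attitude" of the camera in the world. Camera axes: x right, y down, z forward; pixel columns grow to the right and rows downward; lengths in m; the calibration is good to about 2 mm. A picture is of the moment at which its call begins: read the wrist's pose just before it. camera_info takes no time and is no camera call; for the wrist camera it gives the pose at the moment of the call.
- order.job_done(): hands the job in, once; it reports no verdict.
The state is a dict: "clock": time; "qpos": joint angles; "qd": joint speeds; "joint_efforts": joint torques, N m; "position": TCP position; "tool_rot": TCP orientation; "force": force on the tool from outside, world axes, zero at the start; "moment": the same for the moment, N m; "grip_width": finger opening in m.
Only numpy, scipy, OpenCV 4.12 (cv2) and the standard library are available. Lean on these libraries where they do the work, as an engineer would, in place of code of your own. Each camera call takes 0.05 s, during which the arm holds its last target.

## Working session

There is one attempt and no reset: what is moved stays moved. The work goes in short steps, Python scripts to look and compute and a tool call to move; the robot and the scene stay as the last step left them, time stands still between calls to the robot, and variables do not carry over. Pictures are saved under pics/ and viewed, and the job is handed in when it is done.

Besides the shell and the picture viewer there is one more tool, called in YAML: its name, and indented under it one key for each argument. arm_command: Moves the arm, as the interface text tells. Its arguments: {"type":"object","properties":{"commands":{"type":"array"},"grip":{"type":"number"},"squeeze":{"type":"number"}},"required":["commands"]}

```bash
ls; mkdir -p pics
python3 - <<'E'
from workcell import sensors, imaging, order, bot
import cv2
print(sensors.observe()); print(bot.tip_extent)
for n in ("scene","side","wrist"):
    print(n,imaging.camera_info(n))
    cv2.imwrite(f"pics/{n}0.png",imaging.grab_frame(n)[:,:,::-1])
E
```

```text
pics
{'clock': 0.0, 'qpos': array([ 1.16679584,  0.52203961, -0.03633841,  1.59998523,  0.02121218,
        1.02110904, -0.11281233]), 'qd': array([-0.00048661, -0.00189996,  0.00035064,  0.00157793, -0.00038208,
       -0.00198635, -0.00020762]), 'joint_efforts': array([-1.36969455e-03, -9.27098608e+01,  1.97907664e+00, -3.69930875e+01,
        1.78107340e-02,  8.09523510e-03,  8.81574306e-05]), 'position': array([ 0.20463517, -0.59020699,  0.23871781]), 'tool_rot': array([-1.49514226,  1.56964052,  1.98024407]), 'force': array([-1.13469934, -0.19556866,  0.02075458]), 'moment': array([-0.00825809, -0.00665007,  0.08134375]), 'grip_width': 0.08529051806545451}
0.008
scene {'fx': 349.4053637989269, 'fy': 349.4053637989269, 'cx': 255.34526151111024, 'cy': 186.7856953302786, 'origin': array([0.10338916, 0.30782646, 0.72056863]), 'attitude': array([-2.38712597, -0.00688014, -2.1247576 ])}
side {'fx': 387.6404622985881, 'fy': 387.6404622985881, 'cx': 256.8646093842775, 'cy': 193.9098405046142, 'origin': array([0.60604178, 1.08599918, 0.53664774]), 'attitude': array([-1.95556888,  0.00349041,  3.14066516])}
wrist {'fx': 283.4158232653266, 'fy': 283.4158232653266, 'cx': 256.3734828137965, 'cy': 187.6185262033281, 'origin': array([ 0.27272592, -0.56571431,  0.37277362]), 'attitude': array([ 2.85799764e+00,  4.66394131e-04, -1.23635194e+00])}
```

View pics/scene0.png

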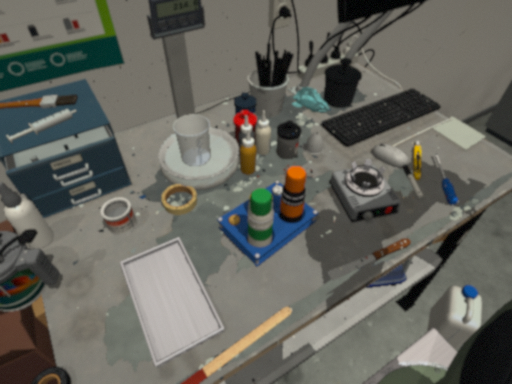

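View pics/side0.png

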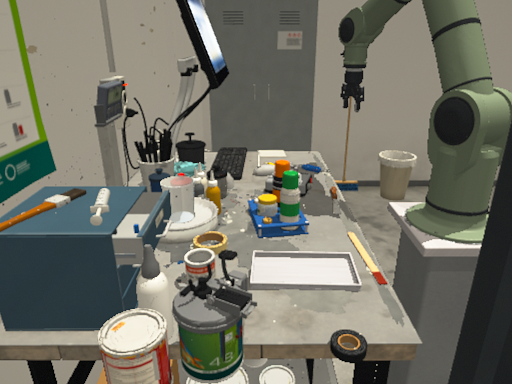

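View pics/wrist0.png

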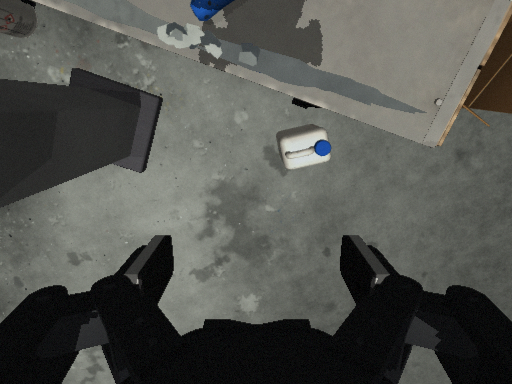

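```bash
cat > h.py <<'E'
import numpy as np, cv2
from scipy.spatial.transform import Rotation as R
from workcell import sensors, imaging, order, bot
def ray(info,u,v):
    d=np.array([(u-info['cx'])/info['fx'],(v-info['cy'])/info['fy'],1.])
    return np.array(info['origin']),R.from_euler('xyz',info['attitude']).apply(d)
def onz(info,u,v,z):
    o,d=ray(info,u,v); return o+d*(z-o[2])/d[2]
def proj(info,p):
    c=R.from_euler('xyz',info['attitude']).inv().apply(np.array(p)-info['origin'])
    return np.array([info['fx']*c[0]/c[2]+info['cx'],info['fy']*c[1]/c[2]+info['cy']])
def crop(im,x0,y0,x1,y1,s,name):
    cv2.imwrite(name,cv2.resize(im[y0:y1,x0:x1],None,fx=s,fy=s,interpolation=cv2.INTER_CUBIC))
def tool():
    s=sensors.observe(); return s, R.from_euler('xyz',s['tool_rot']).as_matrix()
E
python3 - <<'E'
from h import *
a=cv2.imread('pics/scene0.png');b=cv2.imread('pics/side0.png')
crop(a,210,130,410,270,4,'pics/sc_crop.png')
crop(a,110,160,310,300,4,'pics/sc_crop2.png')
crop(b,160,140,370,300,3.7,'pics/sd_crop.png')
I=imaging.camera_info('scene')
for n,uv,z in [('rackL',(222,227),0.036),('rackF',(259,258),.036),('rackR',(315,214),.036),('trayTL',(122,263),.019),('trayTR',(182,239),.019),('trayBR',(222,325),.019),('trayBL',(157,360),.019),('shak',(368,181),.064)]:
    print(n,onz(I,*uv,z).round(3))
s,T=tool();print(T.round(3))
E
```

```text
rackL [0.576 0.105 0.036]
rackF [0.456 0.074 0.036]
rackR [ 0.491 -0.113  0.036]
trayTL [0.617 0.342 0.019]
trayTR [0.607 0.199 0.019]
trayBR [0.373 0.214 0.019]
trayBL [0.378 0.349 0.019]
shak [ 0.49  -0.284  0.064]
[[-0.     0.328 -0.945]
 [ 0.001 -0.945 -0.328]
 [-1.    -0.001  0.   ]]
```

View pics/sc_crop.png

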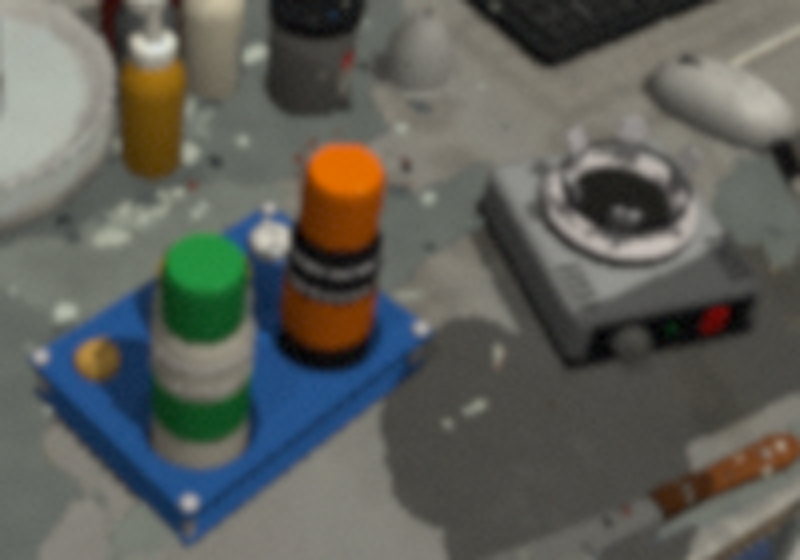

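View pics/sd_crop.png

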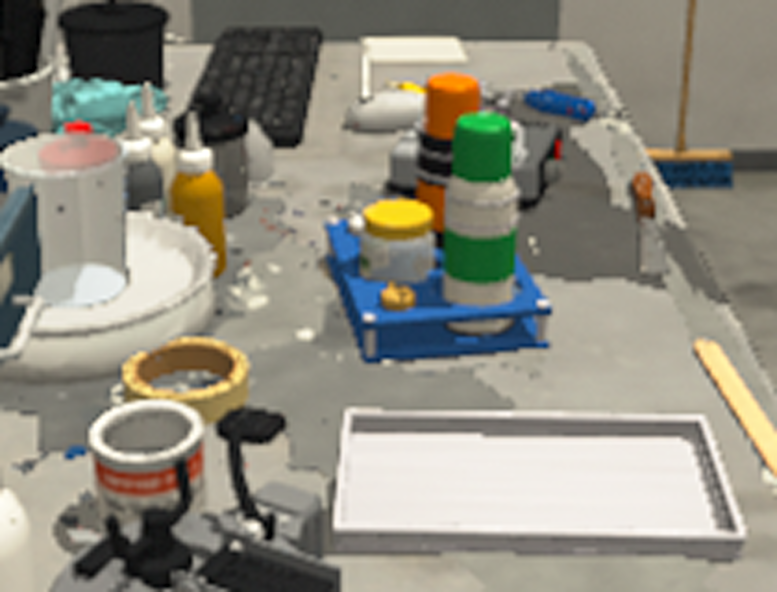

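```bash
cat > m.py <<'E'
from h import *
I=imaging.camera_info('scene'); J=imaging.camera_info('side')
a=cv2.imread('pics/scene0.png');b=cv2.imread('pics/side0.png')
def rot2(y): return np.array([[np.cos(y),-np.sin(y)],[np.sin(y),np.cos(y)]])
def capmask(im,kind,box):
    hsv=cv2.cvtColor(im,cv2.COLOR_BGR2HSV)
    lo,hi={'g':((50,100,40),(80,255,255)),'o':((5,170,120),(17,255,255)),'y':((21,150,120),(32,255,255))}[kind]
    m=cv2.inRange(hsv,lo,hi); z=np.zeros_like(m); x0,y0,x1,y1=box; z[y0:y1,x0:x1]=m[y0:y1,x0:x1]
    n,l,s,c=cv2.connectedComponentsWithStats(z)
    k=1+np.argmax(s[1:,4]); return (l==k),s[k],c[k]
if __name__=='__main__':
    sc=[(40,357),(190,503),(421,328),(268,210)]
    P=[onz(I,210+u/4,130+v/4,.036)[:2] for u,v in sc]; c=np.mean(P,0)
    sd=[(369,319),(544,307),(335,228)]
    Q=[onz(J,160+u/3.7,140+v/3.7,.036)[:2] for u,v in sd]
    print('scene',np.round(P,4),'side',np.round(Q,4))
    print('rack c',c.round(4),'edges',[np.linalg.norm(P[i]-P[i-1]).round(4) for i in range(4)])
    x=(P[0]+P[3]-P[1]-P[2]); y=(P[0]+P[1]-P[2]-P[3]); yx=np.arctan2(x[1],x[0]);yy=np.arctan2(-y[0],y[1])
    print('yaw',yx,yy)
    yaw=(yx+2*yy)/3; M=rot2(yaw)
    for w in [(-.0275,.053),(-.0275,-.053),(.0275,0)]: print('well',w,(c+M@np.array(w)).round(4))
    for k,b1,b2 in [('g',(240,180,280,215),(275,160,305,195)),('o',(275,160,310,196),(268,155,295,180)),]:
        m1,s1,c1=capmask(a,k,b1);m2,s2,c2=capmask(b,k,b2)
        print(k,s1,c1.round(1),s2,c2.round(1))
        print('  z.155 scene',onz(I,*c1,.155).round(4),'side',onz(J,*c2,.155).round(4))
        o1,d1=ray(I,*c1);o2,d2=ray(J,*c2)
        t=np.linalg.solve(np.c_[d1[:2],-d2[:2]],(o2-o1)[:2]);print('  tri',(o1+t[0]*d1).round(4),(o2+t[1]*d2).round(4))
    m2,s2,c2=capmask(b,'y',(255,190,285,210));print('lid',s2,c2,onz(J,*c2,.08).round(4))
E
python3 m.py
```

```text
scene [[ 0.6     0.0978]
 [ 0.463   0.0741]
 [ 0.4953 -0.1178]
 [ 0.6311 -0.0934]] side [[ 0.5987  0.0954]
 [ 0.4614  0.0757]
 [ 0.6274 -0.0831]]
rack c [ 0.5474 -0.0098] edges [np.float64(0.1937), np.float64(0.139), np.float64(0.1945), np.float64(0.138)]
yaw 0.17439036196631824 0.1638809611843939
well (-0.0275, 0.053) [0.5114 0.0378]
well (-0.0275, -0.053) [ 0.5291 -0.0667]
well (0.0275, 0) [ 0.5745 -0.0053]
g [250 188  22  27 478] [260.6 201.2] [282 170  17  19 269] [289.9 179.4]
  z.155 scene [0.5116 0.0376 0.155 ] side [0.511  0.0331 0.155 ]
  tri [0.5114 0.0377 0.1552] [0.5114 0.0377 0.1567]
o [287 166  19  25 302] [296.9 176. ] [275 160  15  17 174] [281.1 167.1]
  z.155 scene [ 0.5327 -0.0743  0.155 ] side [ 0.5296 -0.0819  0.155 ]
  tri [ 0.5303 -0.0721  0.1582] [ 0.5303 -0.0721  0.1582]
lid [259 193  18  12 158] [267.49367089 198.67721519] [ 0.5743 -0.0027  0.08  ]
```

View pics/sc_crop2.png

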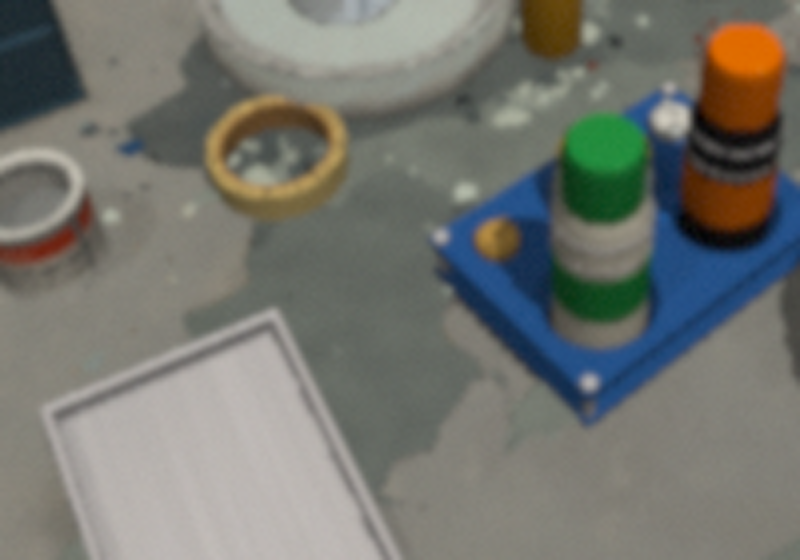

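arm_command:
  commands:
    - {"dx": -3, "dy": -19, "dz": -36.8, "twist": -1.236}
    - {"dx": -3, "dy": -19, "dz": -36.8, "twist": -1.236}
    - {"dx": -3, "dy": -19, "dz": -36.8, "twist": -1.236}
    - {"dx": -3, "dy": -19, "dz": -36.8, "twist": -1.236}
    - {"dx": -3, "dy": -19, "dz": -36.8, "twist": -1.236}
    - {"dx": -3, "dy": -19, "dz": -36.8, "twist": -1.236}
    - {"dx": -3, "dy": -19, "dz": -36.8, "twist": -1.236}
    - {"dx": -3, "dy": -19, "dz": -36.8, "twist": -1.236}
    - {"dx": -3, "dy": -19, "dz": -36.8, "twist": -1.236}
    - {"dx": -3, "dy": -19, "dz": -36.8, "twist": -1.236}
    - {"dx": -3, "dy": -19, "dz": -36.8, "twist": -1.236}
    - {"dx": -3, "dy": -19, "dz": -36.8, "twist": -1.236}

```text
clock: 1.15
position: [0.4915, -0.2882, 0.2689]
tool_rot: [-3.095, 1.569, 1.62]
force: [-0.7, -1.4, -0.1]
grip_width: 0.0855
```

Run:
```python
from h import *
s,T=tool();print(s['clock'],s['position'],s['qpos'].round(3),s['qd'].round(3));print(T.round(3))
print(imaging.camera_info('wrist'))
im=imaging.grab_frame('wrist')[:,:,::-1]
cv2.imwrite('pics/w1.png',im)
```

```text
1.15 [ 0.4914506  -0.28822219  0.26887971] [ 0.736  0.429 -0.424  1.698  0.196  1.057  0.252] [ 0.042 -0.005  0.05   0.014  0.002 -0.001 -0.009]
[[-0.     1.     0.003]
 [ 0.002  0.003 -1.   ]
 [-1.    -0.    -0.002]]
{'fx': 283.4158232653266, 'fy': 283.4158232653266, 'cx': 256.3734828137965, 'cy': 187.6185262033281, 'origin': array([ 0.49202228, -0.21591773,  0.40297971]), 'attitude': array([ 2.85886774e+00, -4.88992103e-04,  3.84537359e-03])}
```

View pics/w1.png

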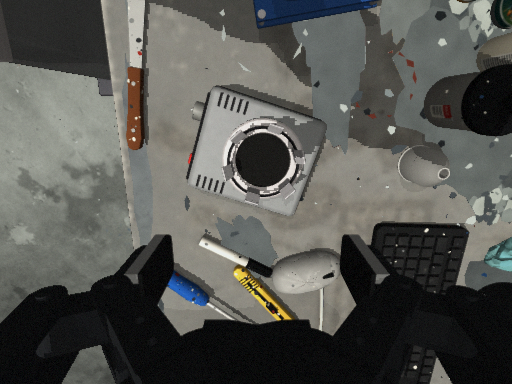

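Run:
```python
from h import *
im=cv2.imread('pics/w1.png'); crop(im,170,70,350,230,4.4,'pics/w1c.png')
g=cv2.cvtColor(im,cv2.COLOR_BGR2GRAY)
m=(g<45).astype(np.uint8); z=np.zeros_like(m); z[110:210,210:320]=m[110:210,210:320]
n,l,s,c=cv2.connectedComponentsWithStats(z);k=1+np.argmax(s[1:,4]);print(s[k],c[k])
I={'fx': 283.416,'fy':283.416,'cx':256.373,'cy':187.6185,'origin':np.array([ 0.49202228, -0.21591773,  0.40297971]),'attitude':np.array([ 2.85886774e+00, -4.88992103e-04,  3.84537359e-03])}
cn,_=cv2.findContours((l==k).astype(np.uint8),0,2);cn=max(cn,key=len)[:,0]
for Z in (.064,.096):
    P=np.array([onz(I,u,v,Z)[:2] for u,v in cn]); (x,y),(A,B),_=cv2.fitEllipse((P*1000).astype(np.float32));print(Z,x,y,A,B)
```

```text
[ 236  133   54   54 2252] [262.15364121 159.53774423]
0.064 499.4289855957031 -279.7892761230469 64.08843994140625 64.31886291503906
0.096 498.72979736328125 -273.7597351074219 58.038429260253906 58.24710464477539
```

View pics/w1c.png

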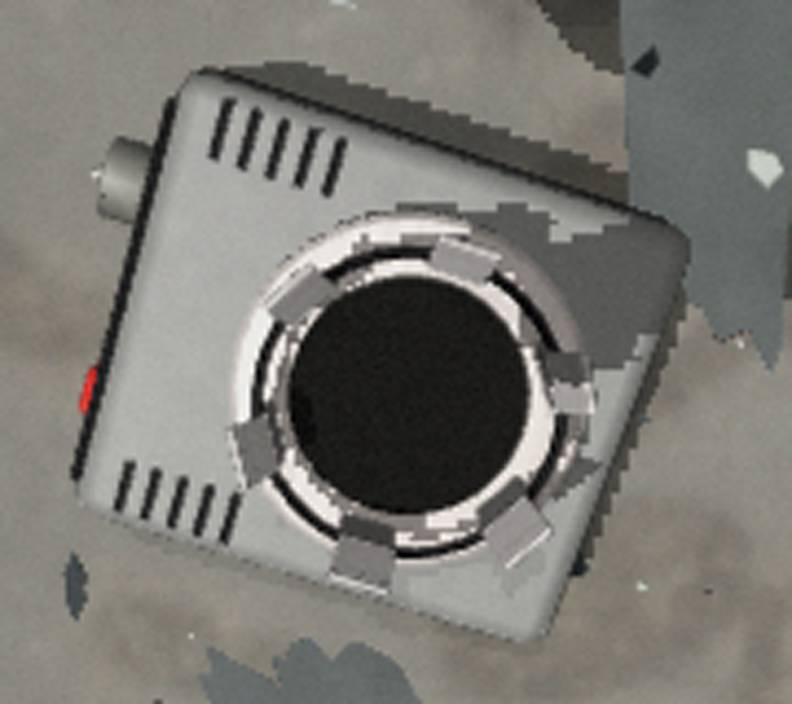

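arm_command:
  commands:
    - {"dx": 0, "dy": 2.1, "dz": -32.6}
    - {"dx": 0, "dy": 2.1, "dz": -32.6}
    - {"dx": 0, "dy": 2.1, "dz": -32.6}
    - {"dx": 0, "dy": 2.1, "dz": -32.6}
    - {"dx": 0, "dy": 2.1, "dz": -32.6}
    - {"dx": 0, "dy": 2.1, "dz": -32.6}
    - {"dx": 0, "dy": 2.1, "dz": -32.6}
    - {"dx": 0, "dy": 2.1, "dz": -32.6}
    - {"dx": 0, "dy": 2.1, "dz": -32.6}
    - {"dx": 3, "dy": 2.1, "dz": -32.6}
    - {"dx": 6, "dy": 2.1, "dz": -32.6}
    - {"dx": 6, "dy": 2.1, "dz": -32.6}

```text
validation failed for argument at $.co...
```

Run:
```python
from h import *
s,T=tool();print(s['clock'],s['position'],s['qpos'].round(3));print(T.round(3))
im=imaging.grab_frame('wrist')[:,:,::-1]
cv2.imwrite('pics/w2.png',im)
```

```text
1.2 [ 0.49021735 -0.2898622   0.2687037 ] [ 0.737  0.429 -0.422  1.699  0.196  1.057  0.252]
[[-0.001  1.    -0.   ]
 [ 0.001 -0.    -1.   ]
 [-1.    -0.001 -0.001]]
```

View pics/w2.png

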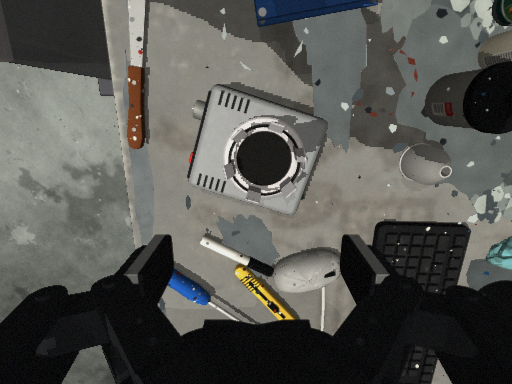

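arm_command:
  commands:
    - {"dx": 0, "dy": 2.1, "dz": -32.7, "twist": 0}
    - {"dx": 0, "dy": 2.1, "dz": -32.7, "twist": 0}
    - {"dx": 0, "dy": 2.1, "dz": -32.7, "twist": 0}
    - {"dx": 0, "dy": 2.1, "dz": -32.7, "twist": 0}
    - {"dx": 0, "dy": 2.1, "dz": -32.7, "twist": 0}
    - {"dx": 0, "dy": 2.1, "dz": -32.7, "twist": 0}
    - {"dx": 0, "dy": 2.1, "dz": -32.7, "twist": 0}
    - {"dx": 0, "dy": 2.1, "dz": -32.7, "twist": 0}
    - {"dx": 0, "dy": 2.1, "dz": -32.7, "twist": 0}
    - {"dx": 3, "dy": 2.1, "dz": -32.7, "twist": 0}
    - {"dx": 6, "dy": 2.1, "dz": -32.7, "twist": 0}
    - {"dx": 6, "dy": 2.1, "dz": -32.7, "twist": 0}

```text
clock: 2.25
position: [0.509, 0.0345, 0.2048]
tool_rot: [-1.516, 1.563, -3.091]
force: [0.5, -0.6, -1.4]
grip_width: 0.0854
```

Run:
```python
from h import *
s,T=tool();print(s['clock'],s['position'],s['qpos'].round(3));print(T.round(3))
im=imaging.grab_frame('wrist')[:,:,::-1]
cv2.imwrite('pics/w3.png',im)
s,T=tool();print(s['clock'],s['position'])
```

```text
2.25 [0.50899341 0.0344691  0.20477237] [ 0.217  0.428 -0.523  1.91   0.27   0.881 -0.445]
[[-0.007  1.    -0.004]
 [-0.    -0.004 -1.   ]
 [-1.    -0.007  0.   ]]
2.3 [0.50998256 0.03487426 0.20733232]
```

View pics/w3.png

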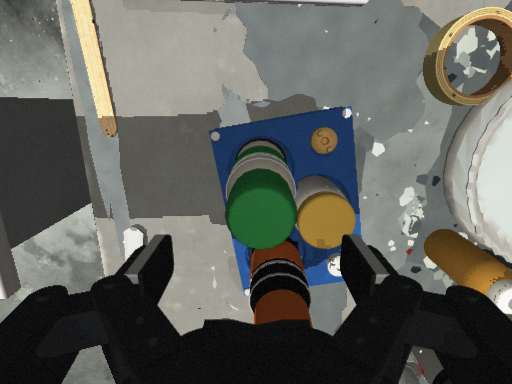

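Run:
```python
from m import *
C=imaging.camera_info('wrist')
im=cv2.imread('pics/w3.png')
for k,b1,z in [('g',(220,172,300,250),.170),('y',(290,190,356,250),.082)]:
    m,s,c=capmask(im,k,b1)
    print(k,s,c,onz(C,*c,z), onz(C,s[0]+s[2]/2,s[1]+s[3]/2,z))
```

```text
g [ 225  172   72   77 4401] [260.57964099 209.70097705] [0.5134334 0.0425107 0.17     ] [0.51370486 0.04196095 0.17      ]
y [303 229  39  18 244] [320.8442623  238.01229508] [ 0.57481202 -0.02122293  0.082     ] [ 0.57647181 -0.02121102  0.082     ]
```

arm_command:
  commands:
    - {"dx": 3, "dy": 0.3, "dz": -0.5, "twist": 0}
    - {"dx": 6.1, "dy": 0.3, "dz": -0.5, "twist": 0}
    - {"dx": 6.1, "dy": 0.3, "dz": -0.5, "twist": 0}
    - {"dx": 6.1, "dy": 0.3, "dz": -0.5, "twist": 0}

```text
clock: 2.63
position: [0.5127, 0.0393, 0.1473]
tool_rot: [-1.526, 1.564, -3.102]
force: [0.1, -0.2, 0.4]
grip_width: 0.0853
```

arm_command:
  commands:
    - {"dx": 0, "dy": 0, "dz": 0, "twist": 0}
    - {"dx": 0, "dy": 0, "dz": 0, "twist": 0}
    - {"dx": 0, "dy": 0, "dz": 0, "twist": 0}
    - {"dx": 0, "dy": 0, "dz": 0, "twist": 0}
    - {"dx": 0, "dy": 0, "dz": 0, "twist": 0}
    - {"dx": 0, "dy": 0, "dz": 0, "twist": 0}
  grip: 1
  squeeze: 40

```text
clock: 3.13
position: [0.5135, 0.0395, 0.149]
tool_rot: [-1.499, 1.567, -3.075]
force: [-4.7, 0.8, 17.9]
grip_width: 0.0458
```

arm_command:
  commands:
    - {"dx": -1, "dy": 0, "dz": 0, "twist": 0}
    - {"dx": -3, "dy": 0, "dz": 0, "twist": 0}
    - {"dx": -5, "dy": 0, "dz": 0, "twist": 0}
    - {"dx": -7, "dy": 0, "dz": 0, "twist": 0}
    - {"dx": -8, "dy": 0, "dz": 0, "twist": 0}
    - {"dx": -8, "dy": 0, "dz": 0, "twist": 0}
  squeeze: 60

```text
clock: 3.63
position: [0.5148, 0.0396, 0.2314]
tool_rot: [-1.093, 1.57, -2.669]
force: [-0.2, 0.5, -3.0]
grip_width: 0.045
```

Run:
```python
from m import *
s,T=tool();print(s['clock'],s['position'],s['force'],s['grip_width']);print(T.round(3))
im=imaging.grab_frame('side')[:,:,::-1]
crop(im,200,100,400,290,3.1,'pics/s4.png')
# tray corners
for uv in [(122,263),(182,239),(222,325),(157,360)]: print(onz(I,*uv,.019).round(3))
a=cv2.imread('pics/scene0.png');crop(a,110,230,240,370,4.2,'pics/tray.png')
```

```text
3.6333 [0.51477302 0.03957055 0.23141307] [-0.24935794  0.45710232 -2.98200917] 0.04502455469204666
[[-0.001  1.    -0.006]
 [-0.    -0.006 -1.   ]
 [-1.    -0.001  0.   ]]
[0.617 0.342 0.019]
[0.607 0.199 0.019]
[0.373 0.214 0.019]
[0.378 0.349 0.019]
```

View pics/s4.png

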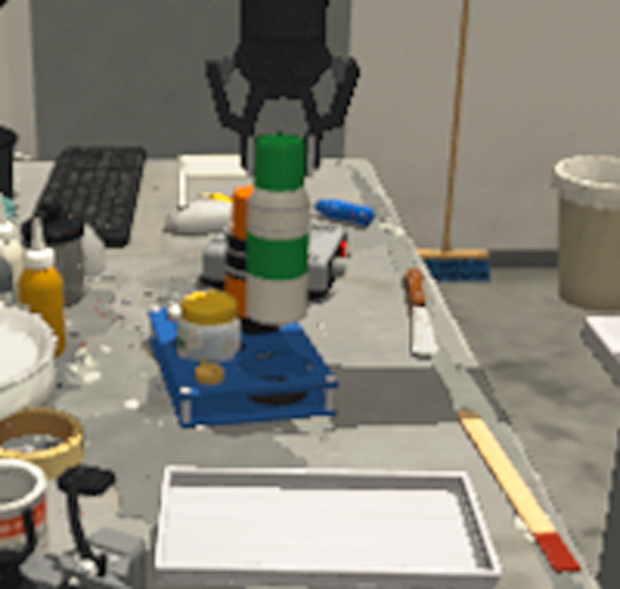

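View pics/tray.png

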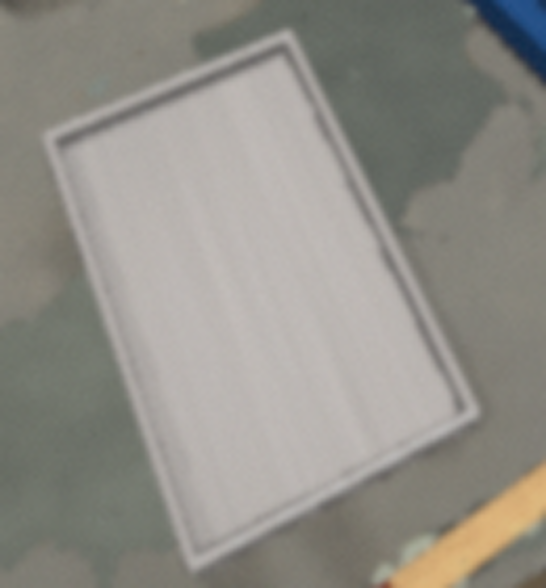

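arm_command:
  commands:
    - {"dx": 0, "dy": 0.2, "dz": -1, "twist": 0}
    - {"dx": 0, "dy": 0.5, "dz": -3, "twist": 0}
    - {"dx": 0, "dy": 1, "dz": -6, "twist": 0}
    - {"dx": 0, "dy": 1.5, "dz": -9, "twist": 0}
    - {"dx": 0, "dy": 2, "dz": -12, "twist": 0}
    - {"dx": 0, "dy": 2.5, "dz": -15, "twist": 0}
    - {"dx": 0, "dy": 3, "dz": -18, "twist": 0}
    - {"dx": 0, "dy": 3.2, "dz": -20.5, "twist": 0}
    - {"dx": 0, "dy": 3.4, "dz": -22.3, "twist": 0}
    - {"dx": 0, "dy": 3.4, "dz": -23.2, "twist": 0}
    - {"dx": 0, "dy": 3.4, "dz": -23.2, "twist": 0}
    - {"dx": 0, "dy": 3.4, "dz": -23.2, "twist": 0}

```text
clock: 4.68
position: [0.5491, 0.2709, 0.2287]
tool_rot: [-1.198, 1.567, -2.774]
force: [0.5, -0.9, -2.2]
grip_width: 0.0455
```

arm_command:
  commands:
    - {"dx": 2, "dy": 0, "dz": 0, "twist": 0}
    - {"dx": 4, "dy": 0, "dz": 0, "twist": 0}
    - {"dx": 6, "dy": 0, "dz": 0, "twist": 0}
    - {"dx": 7, "dy": 0, "dz": 0, "twist": 0}
    - {"dx": 7.5, "dy": 0, "dz": 0, "twist": 0}
    - {"dx": 7.5, "dy": 0, "dz": 0, "twist": 0}

```text
clock: 5.18
position: [0.5487, 0.2699, 0.1531]
tool_rot: [-1.113, 1.566, -2.69]
force: [0.2, -0.1, -1.8]
grip_width: 0.0452
```

Run:
```python
from m import *
s,T=tool();print(s['clock'],s['position'],s['force'],s['grip_width'],s['qpos'].round(2));print(T.round(3))
im=imaging.grab_frame('side')[:,:,::-1]
crop(im,200,150,400,310,3.7,'pics/s5.png')
print(imaging.camera_info('wrist')['origin'])
```

```text
5.1833 [0.54868511 0.2698833  0.15306816] [ 0.16637674 -0.05292636 -1.764434  ] 0.045180615856539215 [-0.21  0.65 -0.51  1.69  0.38  0.91 -0.88]
[[-0.005  1.    -0.006]
 [-0.002 -0.006 -1.   ]
 [-1.    -0.005  0.002]]
[0.55068774 0.34306594 0.2878409 ]
```

View pics/s5.png

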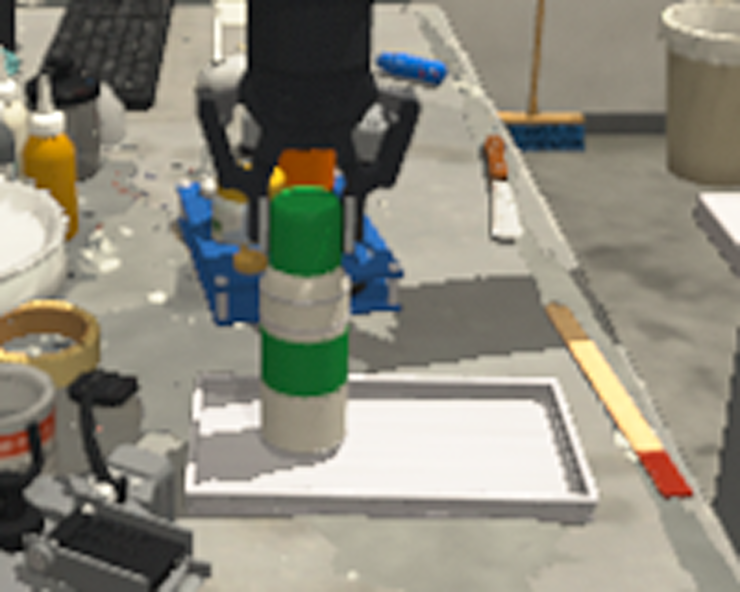

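arm_command:
  commands:
    - {"dx": 0.3, "dy": 0, "dz": 0, "twist": 0}
    - {"dx": 0.6, "dy": 0, "dz": 0, "twist": 0}
    - {"dx": 0.7, "dy": 0, "dz": 0, "twist": 0}
    - {"dx": 0.7, "dy": 0, "dz": 0, "twist": 0}

```text
clock: 5.57
position: [0.549, 0.2703, 0.147]
tool_rot: [-1.138, 1.567, -2.715]
force: [-0.4, -0.6, -2.4]
grip_width: 0.0451
```

arm_command:
  commands:
    - {"dx": 0.1, "dy": 0, "dz": 0, "twist": 0}
    - {"dx": 0.2, "dy": 0, "dz": 0, "twist": 0}
    - {"dx": 0.2, "dy": 0, "dz": 0, "twist": 0}

```text
clock: 5.82
position: [0.5492, 0.271, 0.1462]
tool_rot: [-1.274, 1.568, -2.85]
force: [-3.2, 0.3, 13.1]
grip_width: 0.0452
```

arm_command:
  commands:
    - {"dx": 0, "dy": 0, "dz": 0, "twist": 0}
    - {"dx": 0, "dy": 0, "dz": 0, "twist": 0}
    - {"dx": 0, "dy": 0, "dz": 0, "twist": 0}
    - {"dx": 0, "dy": 0, "dz": 0, "twist": 0}
    - {"dx": -0.5, "dy": 0, "dz": 0, "twist": 0}
    - {"dx": -3, "dy": 0, "dz": 0, "twist": 0}
    - {"dx": -6, "dy": 0, "dz": 0, "twist": 0}
    - {"dx": -8, "dy": 0, "dz": 0, "twist": 0}
    - {"dx": -8, "dy": 0, "dz": 0, "twist": 0}
  grip: -1

```text
clock: 6.57
position: [0.5507, 0.2721, 0.2307]
tool_rot: [2.23, 1.567, 0.653]
force: [0.6, -0.2, 0.8]
grip_width: 0.0853
```

Run:
```python
from m import *
s,T=tool();print(s['clock'],s['position'],s['force'],s['grip_width'],s['qpos'].round(2));print(T.round(3))
im=imaging.grab_frame('wrist')[:,:,::-1].copy(); C=imaging.camera_info('wrist')
cv2.imwrite('pics/w6.png',im)
m,st,c=capmask(im,'g',(200,150,320,270)); print(st,c,onz(C,st[0]+st[2]/2,st[1]+st[3]/2,.167))
```

```text
6.5667 [0.55074667 0.27210099 0.23069162] [ 0.58465697 -0.24174417  0.80874191] 0.08527077077160525 [-0.19  0.56 -0.54  1.62  0.32  1.05 -0.83]
[[ 0.003  1.    -0.006]
 [ 0.002 -0.006 -1.   ]
 [-1.     0.003 -0.002]]
[ 221  168   62   69 3097] [251.53567969 204.33613174] [0.54803503 0.27565451 0.167     ]
```

View pics/w6.png

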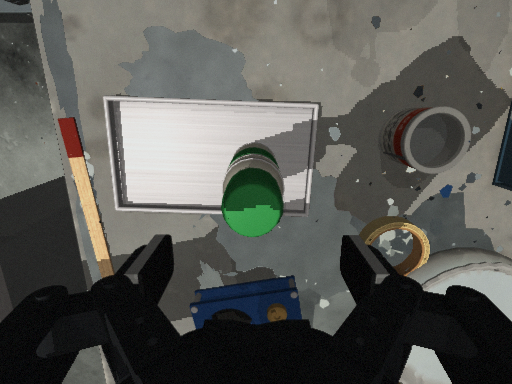

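arm_command:
  commands:
    - {"dx": 0, "dy": -0.2, "dz": 3, "twist": 0}
    - {"dx": 0, "dy": -0.5, "dz": 7, "twist": 0}
    - {"dx": 0, "dy": -0.7, "dz": 11, "twist": 0}
    - {"dx": 0, "dy": -0.9, "dz": 15, "twist": 0}
    - {"dx": 0, "dy": -1.2, "dz": 19, "twist": 0}
    - {"dx": 0, "dy": -1.4, "dz": 23, "twist": 0}
    - {"dx": 0, "dy": -1.6, "dz": 27, "twist": 0}
    - {"dx": 0, "dy": -1.8, "dz": 31, "twist": 0}
    - {"dx": 0, "dy": -1.8, "dz": 34.4, "twist": 0}
    - {"dx": 0, "dy": -1.8, "dz": 34.4, "twist": 0}
    - {"dx": 0, "dy": -1.8, "dz": 34.4, "twist": 0}

```text
clock: 7.53
position: [0.5297, -0.0745, 0.2276]
tool_rot: [-2.946, 1.57, 1.757]
force: [0.6, 0.6, 0.3]
grip_width: 0.0852
```

Run:
```python
from m import *
s,T=tool();print(s['clock'],s['position'],s['force'],s['grip_width'],s['qpos'].round(2));print(T.round(3))
im=imaging.grab_frame('wrist')[:,:,::-1].copy(); C=imaging.camera_info('wrist')
cv2.imwrite('pics/w7.png',im)
m,st,c=capmask(im,'o',(200,160,320,270)); print(st,c,onz(C,st[0]+st[2]/2,st[1]+st[3]/2,.170))
m,st,c=capmask(im,'y',(280,100,380,250)); print(st,c,onz(C,st[0]+st[2]/2,st[1]+st[3]/2,.082))
```

```text
7.5333 [ 0.52966477 -0.07445887  0.22756084] [0.58609729 0.64270801 0.32024454] 0.0852003279245439 [ 0.41  0.43 -0.51  1.83  0.25  0.94 -0.22]
[[-0.     1.    -0.009]
 [ 0.001 -0.009 -1.   ]
 [-1.    -0.    -0.001]]
[ 226  171   61   57 2641] [255.97463082 199.07989398] [ 0.53095633 -0.06493774  0.17      ]
[280 100  55  36 918] [303.77668845 115.35185185] [ 0.58033305 -0.01244171  0.082     ]
```

View pics/w7.png

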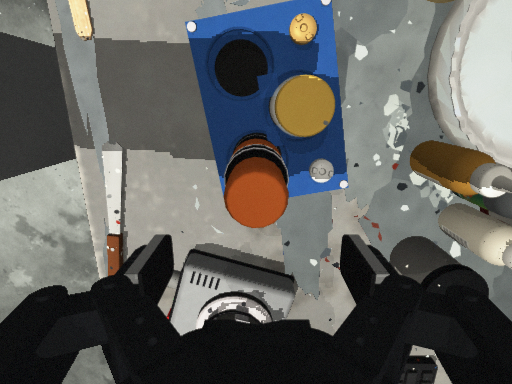

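arm_command:
  commands:
    - {"dx": 3, "dy": 0.1, "dz": -0.5, "twist": 0}
    - {"dx": 6, "dy": 0.1, "dz": -0.5, "twist": 0}
    - {"dx": 8, "dy": 0.1, "dz": -0.5, "twist": 0}
    - {"dx": 8, "dy": 0.1, "dz": -0.5, "twist": 0}
    - {"dx": 8, "dy": 0.1, "dz": -0.5, "twist": 0}

```text
clock: 8.0
position: [0.5307, -0.0662, 0.1475]
tool_rot: [-2.496, 1.568, 2.211]
force: [0.8, 0.2, 0.4]
grip_width: 0.0855
```

arm_command:
  commands:
    - {"dx": 0, "dy": 0, "dz": 0, "twist": 0}
    - {"dx": 0, "dy": 0, "dz": 0, "twist": 0}
    - {"dx": 0, "dy": 0, "dz": 0, "twist": 0}
    - {"dx": 0, "dy": 0, "dz": 0, "twist": 0}
    - {"dx": 0, "dy": 0, "dz": 0, "twist": 0}
    - {"dx": 0, "dy": 0, "dz": 0, "twist": 0}
  grip: 1
  squeeze: 50

```text
clock: 8.5
position: [0.5311, -0.0663, 0.1488]
tool_rot: [3.085, 1.569, 1.509]
force: [-3.3, 0.1, 12.1]
grip_width: 0.0453
```

arm_command:
  commands:
    - {"dx": -1, "dy": 0, "dz": 0, "twist": 0}
    - {"dx": -3, "dy": 0, "dz": 0, "twist": 0}
    - {"dx": -5, "dy": 0, "dz": 0, "twist": 0}
    - {"dx": -7, "dy": 0, "dz": 0, "twist": 0}
    - {"dx": -8, "dy": 0, "dz": 0, "twist": 0}
    - {"dx": -8, "dy": 0, "dz": 0, "twist": 0}
  squeeze: 60

```text
clock: 9.0
position: [0.5321, -0.0665, 0.2313]
tool_rot: [1.798, 1.567, 0.222]
force: [-0.3, -0.7, -2.5]
grip_width: 0.0456
```

Run:
```python
from m import *
s,T=tool();print(s['clock'],s['position'],s['force'],s['grip_width'],s['qpos'].round(2));print(T.round(3))
```

```text
9.0 [ 0.53209263 -0.06650916  0.23127802] [-0.31020989 -0.70504035 -2.53195407] 0.045645840584434785 [ 0.4   0.43 -0.51  1.83  0.25  0.95 -0.23]
[[ 0.004  1.    -0.006]
 [ 0.001 -0.006 -1.   ]
 [-1.     0.004 -0.001]]
```

arm_command:
  commands:
    - {"dx": 0, "dy": -0.5, "dz": -2, "twist": 0}
    - {"dx": 0, "dy": -1.5, "dz": -5, "twist": 0}
    - {"dx": 0, "dy": -2.5, "dz": -8.5, "twist": 0}
    - {"dx": 0, "dy": -3.6, "dz": -12, "twist": 0}
    - {"dx": 0, "dy": -4.7, "dz": -15.5, "twist": 0}
    - {"dx": 0, "dy": -5.7, "dz": -19, "twist": 0}
    - {"dx": 0, "dy": -6.8, "dz": -22.5, "twist": 0}
    - {"dx": 0, "dy": -7.9, "dz": -26, "twist": 0}
    - {"dx": 0, "dy": -8.9, "dz": -29.5, "twist": 0}
    - {"dx": 0, "dy": -9.8, "dz": -32.5, "twist": 0}
    - {"dx": 0, "dy": -10.4, "dz": -34.4, "twist": 0}
    - {"dx": 0, "dy": -10.4, "dz": -34.4, "twist": 0}

```text
clock: 10.0
position: [0.4278, 0.2822, 0.2305]
tool_rot: [2.356, 1.567, 0.786]
force: [-0.9, 0.1, -2.6]
grip_width: 0.045
```

arm_command:
  commands:
    - {"dx": 2, "dy": 0, "dz": 0, "twist": 0}
    - {"dx": 4, "dy": 0, "dz": 0, "twist": 0}
    - {"dx": 6, "dy": 0, "dz": 0, "twist": 0}
    - {"dx": 7, "dy": 0, "dz": 0, "twist": 0}
    - {"dx": 7.6, "dy": 0, "dz": 0, "twist": 0}
    - {"dx": 7.6, "dy": 0, "dz": 0, "twist": 0}

```text
clock: 10.5
position: [0.4276, 0.2819, 0.1535]
tool_rot: [2.619, 1.569, 1.048]
force: [-0.7, -0.1, -2.1]
grip_width: 0.045
```

Run:
```python
from m import *
s,T=tool();print(s['clock'],s['position'],s['force'],s['grip_width'],s['qpos'].round(2));print(T.round(3))
im=imaging.grab_frame('side')[:,:,::-1]
crop(im,200,150,400,310,3.7,'pics/s8.png')
```

```text
10.5 [0.42761158 0.28189907 0.15354537] [-0.72259104 -0.12331367 -2.05744817] 0.045021957168128644 [-0.27  0.51 -0.57  1.95  0.39  0.78 -1.06]
[[ 0.001  1.    -0.   ]
 [ 0.002 -0.    -1.   ]
 [-1.     0.001 -0.002]]
```

View pics/s8.png

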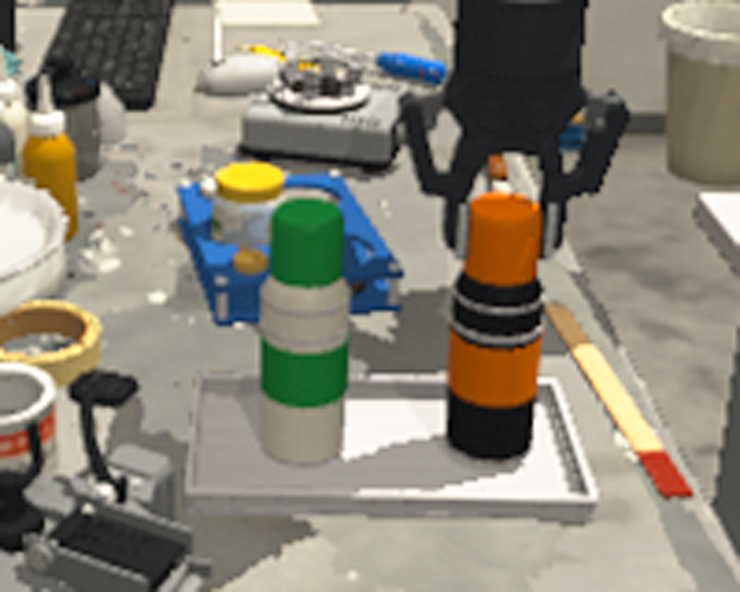

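arm_command:
  commands:
    - {"dx": 0.3, "dy": 0, "dz": 0, "twist": 0}
    - {"dx": 0.6, "dy": 0, "dz": 0, "twist": 0}
    - {"dx": 0.8, "dy": 0, "dz": 0, "twist": 0}
    - {"dx": 0.8, "dy": 0, "dz": 0, "twist": 0}

```text
clock: 10.88
position: [0.428, 0.2822, 0.1464]
tool_rot: [2.39, 1.568, 0.819]
force: [-0.8, 0.0, -1.9]
grip_width: 0.0451
```

arm_command:
  commands:
    - {"dx": 0.1, "dy": 0, "dz": 0, "twist": 0}
    - {"dx": 0.2, "dy": 0, "dz": 0, "twist": 0}
    - {"dx": 0.2, "dy": 0, "dz": 0, "twist": 0}

```text
clock: 11.13
position: [0.4283, 0.2829, 0.1458]
tool_rot: [2.284, 1.566, 0.713]
force: [-5.4, -3.2, 24.1]
grip_width: 0.0451
```

arm_command:
  commands:
    - {"dx": -0.1, "dy": 0, "dz": 0, "twist": 0}
    - {"dx": -0.1, "dy": 0, "dz": 0, "twist": 0}
    - {"dx": -0.1, "dy": 0, "dz": 0, "twist": 0}
    - {"dx": -0.1, "dy": 0, "dz": 0, "twist": 0}
    - {"dx": -0.5, "dy": 0, "dz": 0, "twist": 0}
    - {"dx": -3, "dy": 0, "dz": 0, "twist": 0}
    - {"dx": -6, "dy": 0, "dz": 0, "twist": 0}
    - {"dx": -9, "dy": 0, "dz": 0, "twist": 0}
    - {"dx": -9, "dy": 0, "dz": 0, "twist": 0}
  grip: -1

```text
clock: 11.88
position: [0.4292, 0.2841, 0.2408]
tool_rot: [2.216, 1.56, 0.646]
force: [-0.3, 0.2, 0.2]
grip_width: 0.0857
```

arm_command:
  commands:
    - {"dx": 0, "dy": 1, "dz": 3, "twist": 0}
    - {"dx": 0, "dy": 3, "dz": 6, "twist": 0}
    - {"dx": 0, "dy": 5, "dz": 10, "twist": 0}
    - {"dx": 0, "dy": 7, "dz": 14, "twist": 0}
    - {"dx": 0, "dy": 9, "dz": 18, "twist": 0}
    - {"dx": 0, "dy": 11, "dz": 22, "twist": 0}
    - {"dx": 0, "dy": 13, "dz": 25, "twist": 0}
    - {"dx": 0, "dy": 14.5, "dz": 28, "twist": 0}
    - {"dx": 0, "dy": 14.5, "dz": 28, "twist": 0}
    - {"dx": 3, "dy": 14.5, "dz": 28, "twist": 0}
    - {"dx": 5, "dy": 14.5, "dz": 28, "twist": 0}
    - {"dx": 5, "dy": 14.5, "dz": 28, "twist": 0}

```text
clock: 12.88
position: [0.5729, 0.004, 0.187]
tool_rot: [2.625, 1.563, 1.054]
force: [-0.6, 0.1, -0.0]
grip_width: 0.0856
```

Run:
```python
from m import *
s,T=tool();print(s['clock'],s['position'],s['force'],s['grip_width'],s['qpos'].round(2));print(T.round(3))
C=imaging.camera_info('wrist');print(C['origin'],C['attitude'])
im=imaging.grab_frame('wrist')[:,:,::-1].copy(); 
sc=imaging.grab_frame('scene')[:,:,::-1].copy(); 
cv2.imwrite('pics/w9.png',im);cv2.imwrite('pics/sc9.png',sc)
for p in[(I,sc)]:
    m,st,c=capmask(sc,'y',(235,170,320,250)); print(st,c,onz(I,*c,.082),onz(I,st[0]+st[2]/2,st[1]+st[3]/2,.08))
hsv=cv2.cvtColor(im,cv2.COLOR_BGR2HSV);print(hsv[200,256],hsv[190:240:10,256])
```

```text
12.8833 [0.57290881 0.00403475 0.1869589 ] [-0.55635703  0.13883329 -0.04119614] 0.08556116058732798 [ 0.26  0.54 -0.51  1.78  0.32  0.9  -0.39]
[[ 0.004  1.    -0.   ]
 [ 0.007 -0.    -1.   ]
 [-1.     0.004 -0.007]]
[0.57319412 0.07563884 0.32140365] [ 2.86399588e+00 -4.32137326e-03  3.63102316e-04]
[250 190  21  15 246] [260.33333333 197.1300813 ] [ 0.57575514 -0.00384611  0.082     ] [ 0.57600089 -0.00452467  0.08      ]
[ 20 166 166] [[ 20 171 164]
 [ 20 166 166]
 [ 20 170 162]
 [ 21 166 166]
 [108 173  87]]
```

View pics/w9.png

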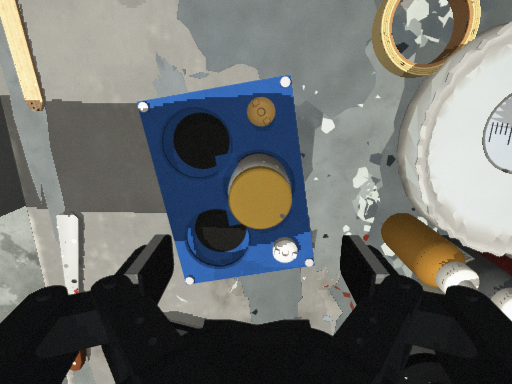

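View pics/sc9.png

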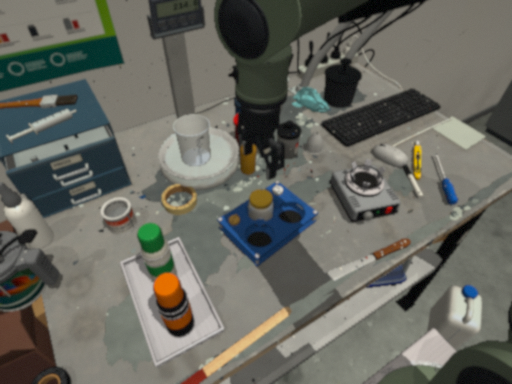

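Run:
```python
from m import *
C=imaging.camera_info('wrist'); C['origin']=np.array([0.57319412,0.07563884,0.32140365]);C['attitude']=np.array([2.86399588,-4.32137326e-03,3.63102316e-04])
im=cv2.imread('pics/w9.png');hsv=cv2.cvtColor(im,cv2.COLOR_BGR2HSV)
m=cv2.inRange(hsv,(17,130,60),(28,255,255));z=np.zeros_like(m);z[140:245,225:300]=m[140:245,225:300]
n,l,s,c=cv2.connectedComponentsWithStats(z);k=1+np.argmax(s[1:,4]);print(s[k],c[k])
st=s[k]
print(onz(C,*c[k],.084),onz(C,*c[k],.080))
P=[onz(C,u,v,.036)[:2] for u,v in [(285,82),(143,105),(189,281),(309,263)]]
print(np.round(P,4));c=np.mean(P,0);print(c)
x=(P[0]+P[3]-P[1]-P[2]); y=(P[0]+P[1]-P[2]-P[3]); print(np.arctan2(x[1],x[0]),np.arctan2(-y[0],y[1]))
M=rot2(.167)
for w in [(-.0275,.053),(-.0275,-.053),(.0275,0)]: print('well',w,(c+M@np.array(w)).round(4))
s,T=tool();print(s['position'],T.round(3))
```

```text
[ 228  166   64   63 3086] [259.50939728 197.30978613]
[ 0.57700625 -0.00087692  0.084     ] [ 0.57707048 -0.00216613  0.08      ]
[[ 0.6015  0.0983]
 [ 0.465   0.0773]
 [ 0.4967 -0.1177]
 [ 0.6342 -0.0946]]
[ 0.54935645 -0.00917763]
0.1593664534026493 0.16444098889250444
well (-0.0275, 0.053) [0.5134 0.0385]
well (-0.0275, -0.053) [ 0.531 -0.066]
well (0.0275, 0) [ 0.5765 -0.0046]
[0.5745358  0.00464679 0.1905078 ] [[ 0.008  1.     0.   ]
 [ 0.007  0.    -1.   ]
 [-1.     0.008 -0.007]]
```

Run:
```python
from m import *
print(onz(I,248.5,172,0),onz(J,160+208/3.7,140+275/3.7,0))
s,T=tool();print(s['position'],T.round(3))
```

```text
[ 0.73817711 -0.0669416   0.        ] [ 0.73963562 -0.06280521  0.        ]
[0.5745358  0.00464679 0.1905078 ] [[ 0.008  1.     0.   ]
 [ 0.007  0.    -1.   ]
 [-1.     0.008 -0.007]]
```

arm_command:
  commands:
    - {"dx": 0, "dy": 0.1, "dz": 0.8, "twist": 0}
    - {"dx": 3, "dy": 0.1, "dz": 0.8, "twist": 0}
    - {"dx": 6, "dy": 0.1, "dz": 0.8, "twist": 0}
    - {"dx": 8, "dy": 0.1, "dz": 0.8, "twist": 0}
    - {"dx": 9, "dy": 0.1, "dz": 0.8, "twist": 0}
    - {"dx": 9, "dy": 0.1, "dz": 0.8, "twist": 0}

```text
clock: 13.48
position: [0.576, -0.0031, 0.0998]
tool_rot: [2.366, 1.561, 0.796]
force: [0.1, 0.4, -0.6]
grip_width: 0.0854
```

Run:
```python
from m import *
s,T=tool();print(s['clock'],s['position'],s['force']);print(T.round(3))
im=imaging.grab_frame('wrist')[:,:,::-1].copy();cv2.imwrite('pics/w10.png',im)
im=imaging.grab_frame('side')[:,:,::-1].copy();crop(im,200,130,400,290,3.7,'pics/s10.png')
s,T=tool();print(s['clock'],s['position'],s['force']);print(T.round(3))
```

```text
13.4833 [ 0.57600024 -0.00308044  0.09976908] [ 0.06782653  0.44553649 -0.57822347]
[[ 0.007  1.     0.   ]
 [ 0.007  0.    -1.   ]
 [-1.     0.007 -0.007]]
13.5833 [ 0.57704649 -0.00281992  0.10185262] [-0.97224773  0.23991498  0.62660756]
[[ 0.009  1.     0.   ]
 [ 0.007  0.    -1.   ]
 [-1.     0.009 -0.007]]
```

View pics/w10.png

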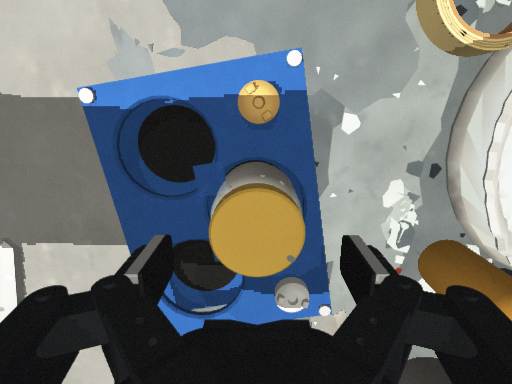

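View pics/s10.png

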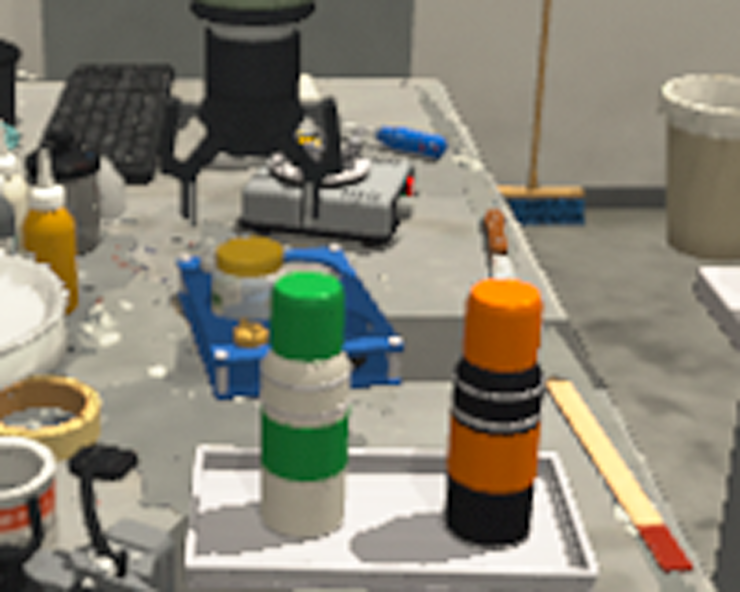

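arm_command:
  commands:
    - {"dx": 2, "dy": 0, "dz": 0, "twist": 0}
    - {"dx": 3.5, "dy": 0, "dz": 0, "twist": 0}
    - {"dx": 4.5, "dy": 0, "dz": 0, "twist": 0}
    - {"dx": 4.5, "dy": 0, "dz": 0, "twist": 0}
    - {"dx": 4.5, "dy": 0, "dz": 0, "twist": 0}

```text
clock: 14.0
position: [0.5779, -0.0024, 0.0577]
tool_rot: [2.17, 1.559, 0.599]
force: [0.3, 0.9, -0.2]
grip_width: 0.0855
```

arm_command:
  commands:
    - {"dx": 0, "dy": 0, "dz": 0, "twist": 0}
    - {"dx": 0, "dy": 0, "dz": 0, "twist": 0}
    - {"dx": 0, "dy": 0, "dz": 0, "twist": 0}
    - {"dx": 0, "dy": 0, "dz": 0, "twist": 0}
    - {"dx": 0, "dy": 0, "dz": 0, "twist": 0}
  grip: 1
  squeeze: 40

```text
clock: 14.42
position: [0.5782, -0.0025, 0.0593]
tool_rot: [2.086, 1.558, 0.515]
force: [-5.6, -1.4, 18.6]
grip_width: 0.0579
```

arm_command:
  commands:
    - {"dx": -0.5, "dy": 0, "dz": 0, "twist": 0}
    - {"dx": -1.5, "dy": 0, "dz": 0, "twist": 0}
    - {"dx": -3, "dy": 0, "dz": 0, "twist": 0}
    - {"dx": -3, "dy": 0, "dz": 0, "twist": 0}
    - {"dx": -3, "dy": 0, "dz": 0, "twist": 0}
  squeeze: 50

```text
clock: 14.83
position: [0.5784, -0.0028, 0.0902]
tool_rot: [2.019, 1.556, 0.448]
force: [0.1, -0.3, -1.3]
grip_width: 0.0573
```

Run:
```python
from m import *
s,T=tool();print(s['clock'],s['position'],s['force'],s['grip_width']);print(T.round(3))
im=imaging.grab_frame('side')[:,:,::-1].copy();crop(im,210,130,310,220,7,'pics/s11.png')
```

```text
14.8333 [ 0.57844447 -0.00284063  0.09022524] [ 0.09085036 -0.32630227 -1.33809986] 0.05727122660534251
[[ 0.013  1.    -0.   ]
 [ 0.006 -0.    -1.   ]
 [-1.     0.013 -0.006]]
```

View pics/s11.png

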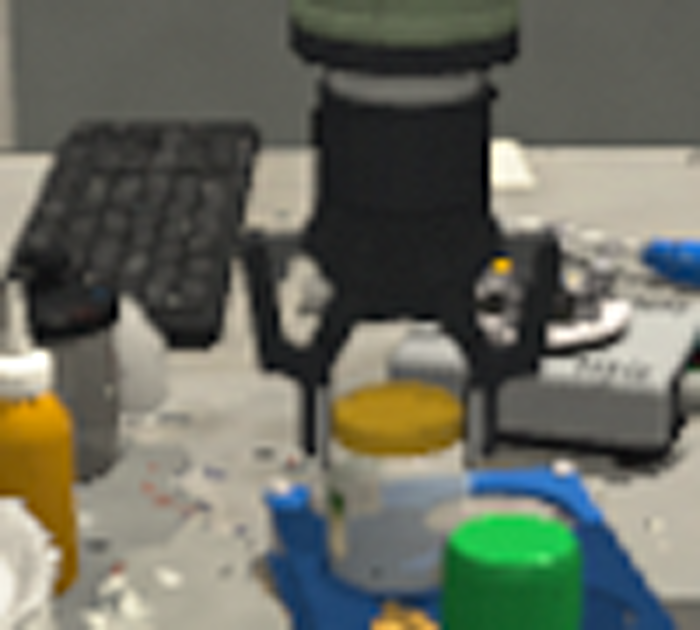

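arm_command:
  commands:
    - {"dx": -2, "dy": 0, "dz": 0, "twist": 0}
    - {"dx": -5, "dy": 0, "dz": 0, "twist": 0}
    - {"dx": -8, "dy": -0.3, "dz": 1, "twist": 0}
    - {"dx": -10, "dy": -1, "dz": 4, "twist": 0}
    - {"dx": -11, "dy": -2, "dz": 7, "twist": 0}
    - {"dx": -11, "dy": -3, "dz": 10.5, "twist": 0}
    - {"dx": -11, "dy": -4, "dz": 14, "twist": 0}
    - {"dx": -11, "dy": -5, "dz": 17.5, "twist": 0}
    - {"dx": -11, "dy": -6, "dz": 21, "twist": 0}
    - {"dx": -11, "dy": -7, "dz": 24.5, "twist": 0}
    - {"dx": -11, "dy": -7.8, "dz": 27.6, "twist": 0}
    - {"dx": -11, "dy": -7.8, "dz": 27.6, "twist": 0}

```text
clock: 15.88
position: [0.4956, -0.2864, 0.1957]
tool_rot: [1.987, 1.56, 0.409]
force: [-0.4, -0.4, -0.9]
grip_width: 0.0571
```

Run:
```python
from m import *
s,T=tool();print(s['clock'],s['position'],s['force'],s['grip_width'],s['qpos'].round(2));print(T.round(3))
im=imaging.grab_frame('wrist')[:,:,::-1].copy();cv2.imwrite('pics/w12.png',im)
s,T=tool();print(s['clock'],s['position']);print(T.round(3))
im=imaging.grab_frame('scene')[:,:,::-1].copy();crop(im,300,80,420,220,4.2,'pics/sc12.png')
s,T=tool();print(s['clock'],s['position']);print(T.round(3))
```

```text
15.8833 [ 0.4956478  -0.28636739  0.19571556] [-0.38807488 -0.39879704 -0.91713739] 0.05708554788585386 [ 0.77  0.52 -0.48  1.77  0.29  0.91  0.16]
[[ 0.009  1.    -0.008]
 [ 0.004 -0.008 -1.   ]
 [-1.     0.009 -0.004]]
15.9333 [ 0.49691674 -0.28291752  0.19582509]
[[ 0.01   1.    -0.006]
 [ 0.006 -0.006 -1.   ]
 [-1.     0.01  -0.006]]
15.9833 [ 0.49792219 -0.28051958  0.19604634]
[[ 0.011  1.    -0.003]
 [ 0.007 -0.003 -1.   ]
 [-1.     0.011 -0.007]]
```

View pics/w12.png

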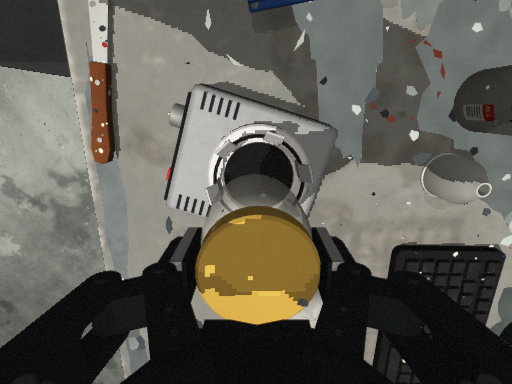

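View pics/sc12.png

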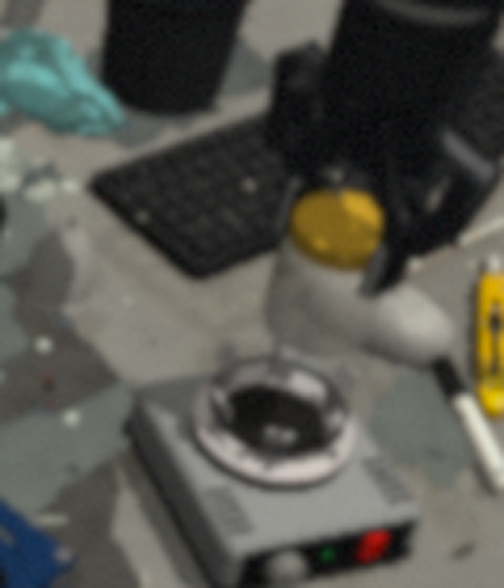

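Run:
```python
from m import *
C=imaging.camera_info('wrist'); s,T=tool()
print(s['clock'],s['position'],C['origin']-s['position'])
off=np.array([.0,0,0])
im=imaging.grab_frame('wrist')[:,:,::-1].copy();cv2.imwrite('pics/w13.png',im)
hsv=cv2.cvtColor(im,cv2.COLOR_BGR2HSV)
m=cv2.inRange(hsv,(15,130,60),(32,255,255));m[:190]=0;m[340:]=0
n,l,st,c=cv2.connectedComponentsWithStats(m);k=1+np.argmax(st[1:,4]);print(st[k],c[k])
cn,_=cv2.findContours((l==k).astype(np.uint8),0,2);cn=max(cn,key=len)
h=cv2.convexHull(cn)[:,0]
zt=s['position'][2]-.0533+.078
P=np.array([onz(C,u,v,zt)[:2] for u,v in h]);(c0,r)=cv2.minEnclosingCircle((P*1000).astype(np.float32));print('top circ mm',c0,r)
s,T=tool();print(s['clock'],s['position']);print(T.round(3))
```

```text
15.9833 [ 0.49792219 -0.28051958  0.19604634] [-0.0004991   0.07159633  0.13445051]
[  195   206   126   119 11558] [257.06272712 265.92585222]
top circ mm (498.8540954589844, -277.6040954589844) 29.581329345703125
16.0333 [ 0.49854281 -0.27913559  0.19629186]
[[ 0.011  1.    -0.   ]
 [ 0.007 -0.001 -1.   ]
 [-1.     0.011 -0.007]]
```

arm_command:
  commands:
    - {"dx": 1, "dy": -0.1, "dz": 0.3, "twist": 0}
    - {"dx": 2, "dy": -0.1, "dz": 0.3, "twist": 0}
    - {"dx": 3, "dy": -0.1, "dz": 0.3, "twist": 0}
    - {"dx": 3.5, "dy": -0.1, "dz": 0.3, "twist": 0}
    - {"dx": 3.5, "dy": -0.1, "dz": 0.3, "twist": 0}
    - {"dx": 3.5, "dy": -0.1, "dz": 0.3, "twist": 0}

```text
clock: 16.53
position: [0.4979, -0.2815, 0.1608]
tool_rot: [2.191, 1.558, 0.62]
force: [-0.2, 0.5, -1.6]
grip_width: 0.057
```

Run:
```python
from m import *
s,T=tool();print(s['clock'],s['position'],s['force'],s['grip_width']);print(T.round(3))
im=imaging.grab_frame('scene')[:,:,::-1].copy();crop(im,310,100,420,220,5,'pics/sc14.png')
im=imaging.grab_frame('side')[:,:,::-1].copy();crop(im,240,120,340,220,6,'pics/s14.png')
s,T=tool();print(s['clock'],s['position'],s['force'],s['grip_width'])
```

```text
16.5333 [ 0.49792959 -0.28151272  0.16079518] [-0.19986212  0.45248492 -1.59169859] 0.057045556725495716
[[ 0.011  1.     0.   ]
 [ 0.008  0.    -1.   ]
 [-1.     0.011 -0.008]]
16.6333 [ 0.49816654 -0.28180601  0.16147841] [-0.50442601  0.47153102 -1.48785298] 0.05702238804238891
```

View pics/sc14.png

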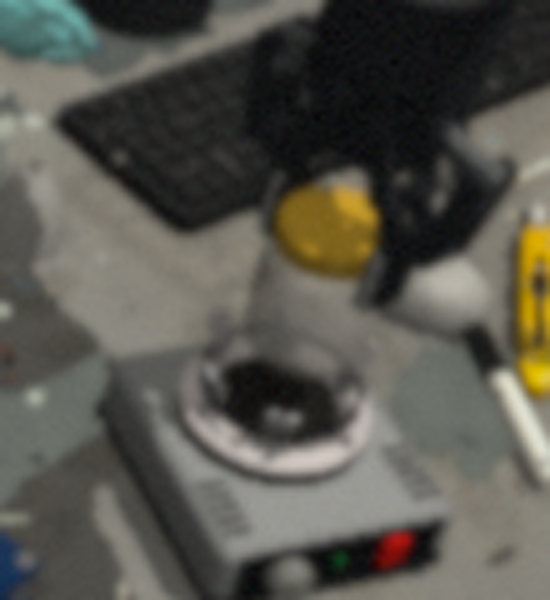

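View pics/s14.png

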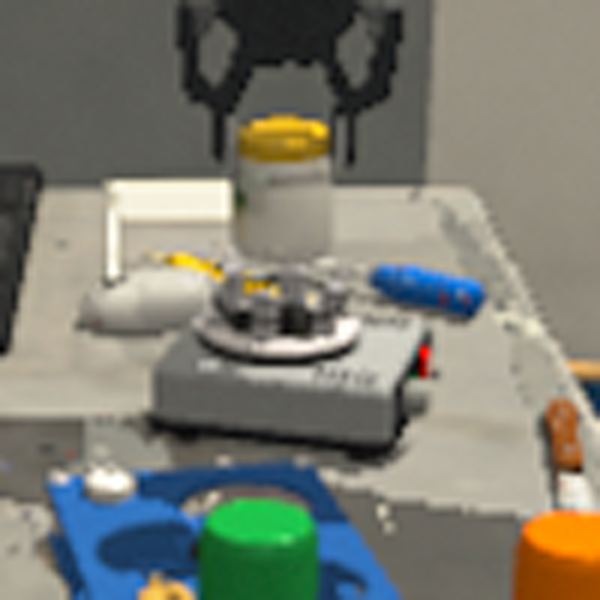

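Run:
```python
from m import *
p=proj(J,[.4994,-.2798,.064]);print((p-[240,120])*6)
p=proj(J,[.4992,-.2798,.18]);print((p-[240,120])*6)
p=proj(I,[.4994,-.2798,.064]);print((p-[310,100])*5)
p=proj(I,[.4992,-.2798,.1861]);print((p-[310,100])*5)
```

```text
[273.6547115  322.69256316]
[278.67895559 140.28260116]
[270.20380715 396.8189629 ]
[330.29417935 217.76196972]
```

arm_command:
  commands:
    - {"dx": 1, "dy": 0, "dz": 0, "twist": 0}
    - {"dx": 2, "dy": 0, "dz": 0, "twist": 0}
    - {"dx": 3, "dy": 0, "dz": 0, "twist": 0}
    - {"dx": 3.9, "dy": 0, "dz": 0, "twist": 0}
    - {"dx": 3.9, "dy": 0, "dz": 0, "twist": 0}
    - {"dx": 3.9, "dy": 0, "dz": 0, "twist": 0}

```text
clock: 17.13
position: [0.4984, -0.2813, 0.1218]
tool_rot: [2.201, 1.558, 0.631]
force: [0.2, 0.1, -1.7]
grip_width: 0.0571
```

arm_command:
  commands:
    - {"dx": 0.2, "dy": 0, "dz": 0, "twist": 0}
    - {"dx": 0.4, "dy": 0, "dz": 0, "twist": 0}
    - {"dx": 0.4, "dy": 0, "dz": 0, "twist": 0}

```text
clock: 17.38
position: [0.4986, -0.2814, 0.1179]
tool_rot: [2.165, 1.558, 0.594]
force: [-0.5, -0.8, -1.0]
grip_width: 0.057
```

arm_command:
  commands:
    - {"dx": 0.1, "dy": 0, "dz": 0, "twist": 0}
    - {"dx": 0.2, "dy": 0, "dz": 0, "twist": 0}
    - {"dx": 0.2, "dy": 0, "dz": 0, "twist": 0}

```text
clock: 17.63
position: [0.4987, -0.2819, 0.1174]
tool_rot: [2.048, 1.558, 0.477]
force: [-9.5, 2.5, 25.6]
grip_width: 0.057
```

arm_command:
  commands:
    - {"dx": -0.1, "dy": 0, "dz": 0, "twist": 0}
    - {"dx": -0.1, "dy": 0, "dz": 0, "twist": 0}
    - {"dx": -0.1, "dy": 0, "dz": 0, "twist": 0}
    - {"dx": -0.1, "dy": 0, "dz": 0, "twist": 0}
    - {"dx": -0.5, "dy": 0, "dz": 0, "twist": 0}
    - {"dx": -3, "dy": 0, "dz": 0, "twist": 0}
    - {"dx": -6, "dy": 0, "dz": 0, "twist": 0}
    - {"dx": -9, "dy": 0, "dz": 0, "twist": 0}
    - {"dx": -12, "dy": 0, "dz": 0, "twist": 0}
    - {"dx": -12, "dy": 0, "dz": 0, "twist": 0}
  grip: -1

```text
clock: 18.47
position: [0.4992, -0.2832, 0.2429]
tool_rot: [1.716, 1.553, 0.145]
force: [0.7, 0.1, -0.0]
grip_width: 0.0855
```

Run:
```python
from m import *
s,T=tool();print(s['clock'],s['position'],s['force'],s['grip_width'],s['qpos'].round(2));print(T.round(3))
im=imaging.grab_frame('wrist')[:,:,::-1].copy();crop(im,140,70,380,300,3,'pics/w15.png')
im=imaging.grab_frame('side')[:,:,::-1].copy();crop(im,200,120,400,310,3.1,'pics/s15.png')
s,T=tool();print(s['clock'],s['position'],s['force'],s['grip_width'])
```

```text
18.4667 [ 0.49921064 -0.28322551  0.24292832] [ 0.73363054  0.14545675 -0.00903058] 0.08549128010592104 [ 0.78  0.47 -0.51  1.73  0.25  1.    0.19]
[[ 0.017  1.    -0.001]
 [ 0.003 -0.001 -1.   ]
 [-1.     0.017 -0.003]]
18.5667 [ 0.49758788 -0.282821    0.23842769] [-0.2648447  -0.83881004 -1.25442174] 0.08569511173463518
```

View pics/w15.png

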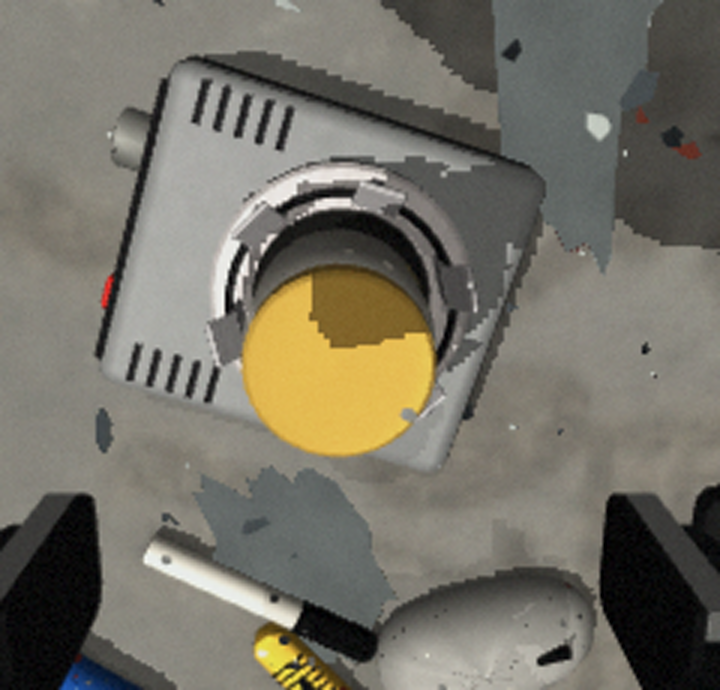

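View pics/s15.png

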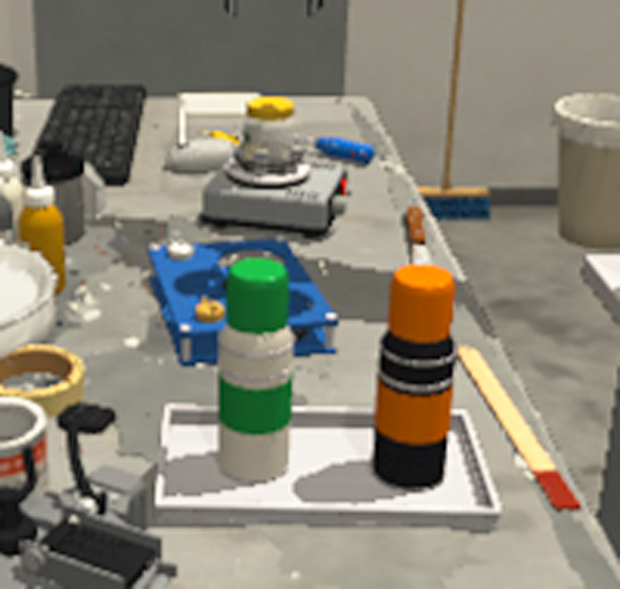

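arm_command:
  commands:
    - {"dx": 0, "dy": -1, "dz": -4, "twist": 0}
    - {"dx": 0, "dy": -2, "dz": -8, "twist": 0}
    - {"dx": 0, "dy": -3, "dz": -12, "twist": 0}
    - {"dx": 0, "dy": -4, "dz": -16, "twist": 0}
    - {"dx": 0, "dy": -5, "dz": -20, "twist": 0}
    - {"dx": 0, "dy": -6, "dz": -24, "twist": 0}
    - {"dx": 0, "dy": -7, "dz": -28, "twist": 0}
    - {"dx": 0, "dy": -7, "dz": -32, "twist": 0}
    - {"dx": 0, "dy": -7, "dz": -36, "twist": 0}
    - {"dx": 0, "dy": -7, "dz": -40, "twist": 0}
    - {"dx": 0, "dy": -7, "dz": -44, "twist": 0}
    - {"dx": 0, "dy": -7, "dz": -46, "twist": 0}

```text
clock: 19.57
position: [0.4268, 0.1816, 0.2391]
tool_rot: [2.05, 1.557, 0.482]
force: [-0.3, 0.1, 0.3]
grip_width: 0.0855
```

Run:
```python
from m import *
s,T=tool();print(s['clock'],s['position'],s['force'],s['grip_width'],s['qpos'].round(2));print(T.round(3))
```

```text
19.5667 [0.42684272 0.18158041 0.23906334] [-0.29899859  0.14190584  0.27785599] 0.08553485366424816 [ 0.05  0.33 -0.72  1.99  0.27  0.91 -0.8 ]
[[ 0.012  1.     0.003]
 [ 0.006  0.003 -1.   ]
 [-1.     0.012 -0.006]]
```

arm_command:
  commands:
    - {"dx": 0, "dy": 0.2, "dz": -4, "twist": 0}
    - {"dx": 0, "dy": 0.2, "dz": -7, "twist": 0}
    - {"dx": 0, "dy": 0.2, "dz": -10.1, "twist": 0}
    - {"dx": 0, "dy": 0.2, "dz": -10.1, "twist": 0}
    - {"dx": 1, "dy": 0.2, "dz": -10.1, "twist": 0}
    - {"dx": 3, "dy": 0.2, "dz": -10.1, "twist": 0}
    - {"dx": 4, "dy": 0.2, "dz": -10.1, "twist": 0}
    - {"dx": 4, "dy": 0.2, "dz": -10.1, "twist": 0}

```text
clock: 20.23
position: [0.4281, 0.281, 0.1969]
tool_rot: [1.981, 1.562, 0.412]
force: [0.8, -0.3, 0.2]
grip_width: 0.0853
```

Run:
```python
from m import *
s,T=tool();print(s['clock'],s['position'],s['force'],s['grip_width'],s['qpos'].round(2));print(T.round(3))
C=imaging.camera_info('wrist')
im=imaging.grab_frame('wrist')[:,:,::-1].copy();cv2.imwrite('pics/w16.png',im)
hsv=cv2.cvtColor(im,cv2.COLOR_BGR2HSV)
m=cv2.inRange(hsv,(5,170,80),(17,255,255));m[:,:200]=0;m[:,320:]=0
n,l,st,c=cv2.connectedComponentsWithStats(m);k=1+np.argmax(st[1:,4]);print(st[k],c[k])
S=st[k]; w=S[2]; print(onz(C,S[0]+w/2,S[1]+S[3]-w/2,.170))
s,T=tool();print(s['clock'],s['position'])
```

```text
20.2333 [0.42813352 0.28095837 0.19690288] [ 0.82307234 -0.29988847  0.24340688] 0.08531612608570778 [-0.18  0.47 -0.69  1.92  0.38  0.88 -1.06]
[[ 0.008  1.     0.002]
 [ 0.004  0.002 -1.   ]
 [-1.     0.008 -0.004]]
[ 218  173   73   82 4507] [253.67938762 215.11870424]
[0.42812661 0.28691645 0.17      ]
20.2833 [0.42854572 0.28162849 0.19835944]
```

View pics/w16.png

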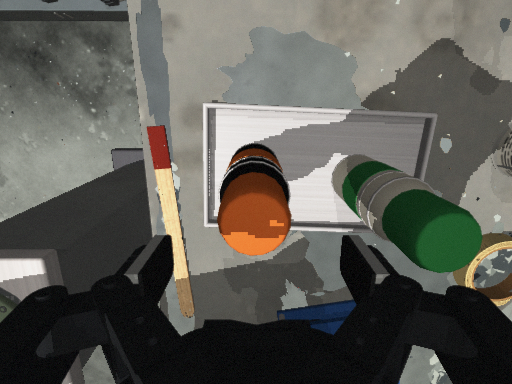

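arm_command:
  commands:
    - {"dx": 2.5, "dy": 0, "dz": -0.1, "twist": 0}
    - {"dx": 4.5, "dy": 0, "dz": -0.1, "twist": 0}
    - {"dx": 5.2, "dy": 0, "dz": -0.1, "twist": 0}
    - {"dx": 5.2, "dy": 0, "dz": -0.1, "twist": 0}
    - {"dx": 5.2, "dy": 0, "dz": -0.1, "twist": 0}

```text
clock: 20.7
position: [0.4293, 0.283, 0.1472]
tool_rot: [2.035, 1.56, 0.466]
force: [-0.1, 0.5, 0.5]
grip_width: 0.0853
```

arm_command:
  commands:
    - {"dx": 0, "dy": 0, "dz": 0, "twist": 0}
    - {"dx": 0, "dy": 0, "dz": 0, "twist": 0}
    - {"dx": 0, "dy": 0, "dz": 0, "twist": 0}
    - {"dx": 0, "dy": 0, "dz": 0, "twist": 0}
    - {"dx": 0, "dy": 0, "dz": 0, "twist": 0}
    - {"dx": 0, "dy": 0, "dz": 0, "twist": 0}
  grip: 1
  squeeze: 50

```text
clock: 21.2
position: [0.4294, 0.2835, 0.1482]
tool_rot: [2.056, 1.559, 0.488]
force: [-3.5, 0.1, 14.4]
grip_width: 0.0457
```

arm_command:
  commands:
    - {"dx": -1, "dy": 0, "dz": 0, "twist": 0}
    - {"dx": -3, "dy": 0, "dz": 0, "twist": 0}
    - {"dx": -5, "dy": 0, "dz": 0, "twist": 0}
    - {"dx": -7, "dy": 0, "dz": 0, "twist": 0}
    - {"dx": -8.5, "dy": 0, "dz": 0, "twist": 0}
    - {"dx": -8.5, "dy": 0, "dz": 0, "twist": 0}
    - {"dx": -8.5, "dy": 0, "dz": 0, "twist": 0}
  squeeze: 60

```text
clock: 21.78
position: [0.4288, 0.283, 0.2339]
tool_rot: [2.036, 1.557, 0.466]
force: [0.1, -0.2, -2.3]
grip_width: 0.0453
```

Run:
```python
from m import *
s,T=tool();print(s['clock'],s['position'],s['force'],s['grip_width'],s['qpos'].round(2));print(T.round(3))
```

```text
21.7833 [0.42875513 0.2830123  0.23394777] [ 0.12794151 -0.18973238 -2.28071556] 0.045338014526600696 [-0.15  0.42 -0.71  1.88  0.34  0.95 -1.02]
[[ 0.012  1.     0.002]
 [ 0.006  0.002 -1.   ]
 [-1.     0.012 -0.006]]
```

arm_command:
  commands:
    - {"dx": 0, "dy": 0.5, "dz": 2, "twist": 0}
    - {"dx": 0, "dy": 1.5, "dz": 5, "twist": 0}
    - {"dx": 0, "dy": 2.5, "dz": 8.5, "twist": 0}
    - {"dx": 0, "dy": 3.5, "dz": 12, "twist": 0}
    - {"dx": 0, "dy": 4.5, "dz": 15.5, "twist": 0}
    - {"dx": 0, "dy": 5.5, "dz": 19, "twist": 0}
    - {"dx": 0, "dy": 6.6, "dz": 22.5, "twist": 0}
    - {"dx": 0, "dy": 7.6, "dz": 26, "twist": 0}
    - {"dx": 0, "dy": 8.6, "dz": 29.5, "twist": 0}
    - {"dx": 0, "dy": 9.5, "dz": 32.5, "twist": 0}
    - {"dx": 0, "dy": 10.1, "dz": 34.4, "twist": 0}
    - {"dx": 0, "dy": 10.1, "dz": 34.9, "twist": 0}

```text
clock: 22.78
position: [0.5305, -0.0697, 0.2317]
tool_rot: [2.053, 1.559, 0.48]
force: [-0.4, 0.2, -1.9]
grip_width: 0.0452
```

arm_command:
  commands:
    - {"dx": 0, "dy": 0, "dz": 0, "twist": 0}
    - {"dx": 0, "dy": 0, "dz": 0, "twist": 0}
    - {"dx": 1, "dy": 0, "dz": 0, "twist": 0}
    - {"dx": 2.5, "dy": 0, "dz": 0, "twist": 0}
    - {"dx": 3.5, "dy": 0, "dz": 0, "twist": 0}
    - {"dx": 3.5, "dy": 0, "dz": 0, "twist": 0}

```text
clock: 23.28
position: [0.5297, -0.0686, 0.1945]
tool_rot: [2.267, 1.561, 0.696]
force: [-1.2, 0.1, -2.4]
grip_width: 0.0455
```

Run:
```python
from m import *
s,T=tool();print(s['clock'],s['position'],s['force'],s['grip_width'],s['qpos'].round(2));print(T.round(3))
im=imaging.grab_frame('scene')[:,:,::-1].copy();crop(im,210,110,350,270,3.7,'pics/sc17.png')
im=imaging.grab_frame('side')[:,:,::-1].copy();crop(im,230,120,340,230,5,'pics/s17.png')
s,T=tool();print(s['clock'],s['position'],s['force'],s['grip_width'])
```

```text
23.2833 [ 0.52967558 -0.06858462  0.19445068] [-1.21384306  0.12068678 -2.39798026] 0.04545726363180913 [ 0.47  0.49 -0.6   1.87  0.34  0.88 -0.3 ]
[[ 0.007  1.    -0.001]
 [ 0.006 -0.001 -1.   ]
 [-1.     0.007 -0.006]]
23.3833 [ 0.53065508 -0.06885954  0.19644032] [ 0.18516071  0.02806933 -1.74219738] 0.04534150904365603
```

View pics/sc17.png

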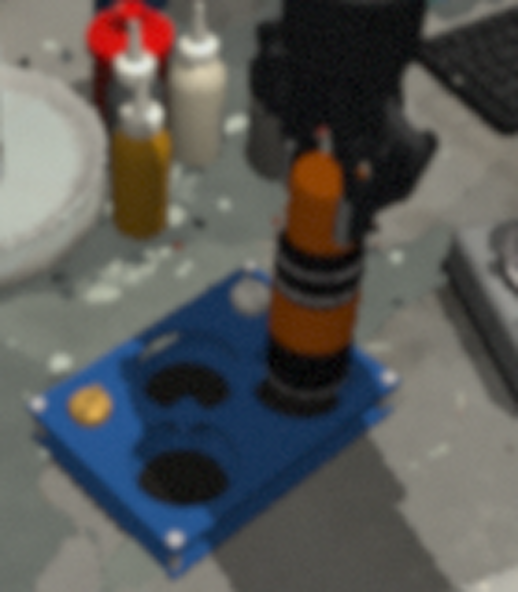

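View pics/s17.png

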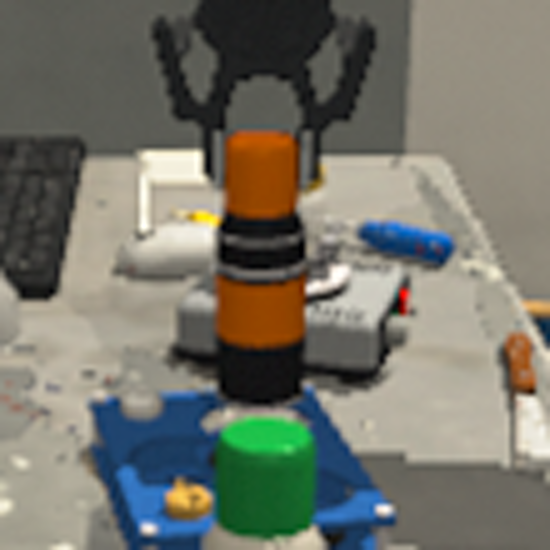

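arm_command:
  commands:
    - {"dx": 0, "dy": 0, "dz": -0.3, "twist": 0}
    - {"dx": 0.5, "dy": 0, "dz": -0.3, "twist": 0}
    - {"dx": 1, "dy": 0, "dz": -0.3, "twist": 0}
    - {"dx": 1.5, "dy": 0, "dz": -0.3, "twist": 0}
    - {"dx": 1.8, "dy": 0, "dz": -0.3, "twist": 0}
    - {"dx": 1.8, "dy": 0, "dz": -0.3, "twist": 0}

```text
clock: 23.88
position: [0.5304, -0.0658, 0.1776]
tool_rot: [2.186, 1.56, 0.614]
force: [-1.0, 0.5, -2.1]
grip_width: 0.0455
```

arm_command:
  commands:
    - {"dx": 0.6, "dy": 0, "dz": 0, "twist": 0}
    - {"dx": 1.2, "dy": 0, "dz": 0, "twist": 0}
    - {"dx": 1.8, "dy": 0, "dz": 0, "twist": 0}
    - {"dx": 2.3, "dy": 0, "dz": 0, "twist": 0}
    - {"dx": 2.5, "dy": 0, "dz": 0, "twist": 0}
    - {"dx": 2.5, "dy": 0, "dz": 0, "twist": 0}

```text
clock: 24.38
position: [0.5304, -0.0656, 0.152]
tool_rot: [2.254, 1.561, 0.682]
force: [-1.1, 1.2, -1.0]
grip_width: 0.0454
```

arm_command:
  commands:
    - {"dx": 0.1, "dy": 0, "dz": 0, "twist": 0}
    - {"dx": 0.2, "dy": 0, "dz": 0, "twist": 0}
    - {"dx": 0.2, "dy": 0, "dz": 0, "twist": 0}

```text
clock: 24.63
position: [0.5309, -0.0655, 0.1513]
tool_rot: [2.131, 1.56, 0.559]
force: [-5.5, -0.1, 19.3]
grip_width: 0.0451
```

Run:
```python
from m import *
im=imaging.grab_frame('scene')[:,:,::-1].copy();crop(im,210,110,350,270,3.7,'pics/sc18.png')
s,T=tool();print(s['clock'],s['position'],s['force'],s['grip_width']);print(T.round(3))
```

```text
24.6833 [ 0.53091294 -0.06551082  0.15130782] [-4.9865734  -0.34035397 20.42156645] 0.04549102427014017
[[ 0.009  1.    -0.001]
 [ 0.006 -0.002 -1.   ]
 [-1.     0.009 -0.006]]
```

View pics/sc18.png

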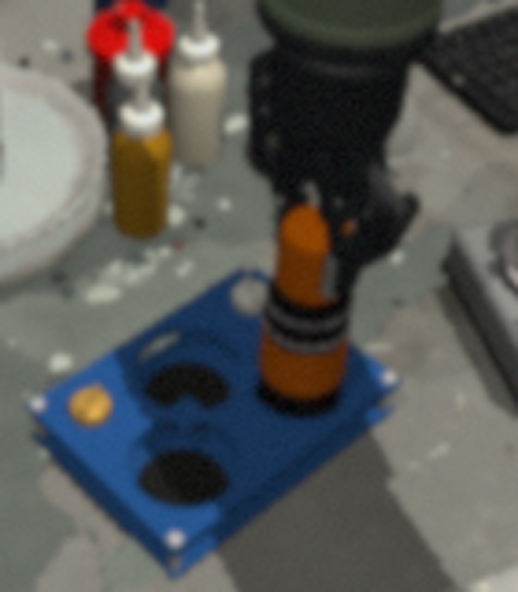

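Seated in its well at the expected height. Release, rise, go to the green can.

arm_command:
  commands:
    - {"dx": -0.1, "dy": 0, "dz": 0, "twist": 0}
    - {"dx": -0.1, "dy": 0, "dz": 0, "twist": 0}
    - {"dx": -0.1, "dy": 0, "dz": 0, "twist": 0}
    - {"dx": -0.1, "dy": 0, "dz": 0, "twist": 0}
    - {"dx": -0.5, "dy": 0, "dz": 0, "twist": 0}
    - {"dx": -3, "dy": 0, "dz": 0, "twist": 0}
    - {"dx": -6, "dy": 0, "dz": 0, "twist": 0}
    - {"dx": -8.5, "dy": 0, "dz": 0, "twist": 0}
    - {"dx": -8.5, "dy": 0, "dz": 0, "twist": 0}
    - {"dx": -8.5, "dy": 0, "dz": 0, "twist": 0}
  grip: -1

```text
clock: 25.52
position: [0.5306, -0.0661, 0.2376]
tool_rot: [1.985, 1.559, 0.412]
force: [-0.6, -0.9, -1.7]
grip_width: 0.086
```

Run:
```python
from m import *
s,T=tool();print(s['clock'],s['position'],s['force'],s['grip_width'],s['qpos'].round(2));print(T.round(3))
```

```text
25.5167 [ 0.53063451 -0.0661385   0.23758582] [-0.57902744 -0.87768115 -1.73638241] 0.08597387364051952 [ 0.49  0.43 -0.63  1.83  0.3   0.97 -0.27]
[[ 0.011  1.    -0.002]
 [ 0.005 -0.002 -1.   ]
 [-1.     0.011 -0.005]]
```

arm_command:
  commands:
    - {"dx": 0, "dy": 0.2, "dz": -4, "twist": 0}
    - {"dx": 0, "dy": 0.4, "dz": -8, "twist": 0}
    - {"dx": 0, "dy": 0.6, "dz": -12, "twist": 0}
    - {"dx": 0, "dy": 0.8, "dz": -16, "twist": 0}
    - {"dx": 0, "dy": 1, "dz": -20, "twist": 0}
    - {"dx": 0, "dy": 1.3, "dz": -24, "twist": 0}
    - {"dx": 0, "dy": 1.5, "dz": -28, "twist": 0}
    - {"dx": 0, "dy": 1.8, "dz": -31, "twist": 0}
    - {"dx": 0, "dy": 1.8, "dz": -33.7, "twist": 0}
    - {"dx": 0, "dy": 1.8, "dz": -33.7, "twist": 0}
    - {"dx": 2, "dy": 1.8, "dz": -33.7, "twist": 0}
    - {"dx": 4, "dy": 1.8, "dz": -33.7, "twist": 0}

```text
clock: 26.52
position: [0.5495, 0.2716, 0.1985]
tool_rot: [1.992, 1.558, 0.42]
force: [0.6, 0.4, -0.6]
grip_width: 0.0856
```

Run:
```python
from m import *
s,T=tool();print(s['clock'],s['position'],s['force'],s['grip_width'],s['qpos'].round(2));print(T.round(3))
C=imaging.camera_info('wrist')
im=imaging.grab_frame('wrist')[:,:,::-1].copy();cv2.imwrite('pics/w19.png',im)
m,S,c=capmask(im,'g',(200,150,330,290));w=S[2];print(S, onz(C,S[0]+w/2,S[1]+S[3]-w/2,.170))
imaging.grab_frame('wrist')
s,T=tool();print(s['clock'],s['position'])
```

```text
26.5167 [0.54947931 0.27164809 0.19847546] [ 0.60692824  0.35839681 -0.63661087] 0.08559695074160108 [-0.14  0.61 -0.63  1.66  0.41  1.   -0.9 ]
[[ 0.011  1.    -0.001]
 [ 0.005 -0.001 -1.   ]
 [-1.     0.011 -0.005]]
[ 218  177   72   82 4023] [0.54924967 0.27400128 0.17      ]
26.6167 [0.54819485 0.27005637 0.195969  ]
```

View pics/w19.png

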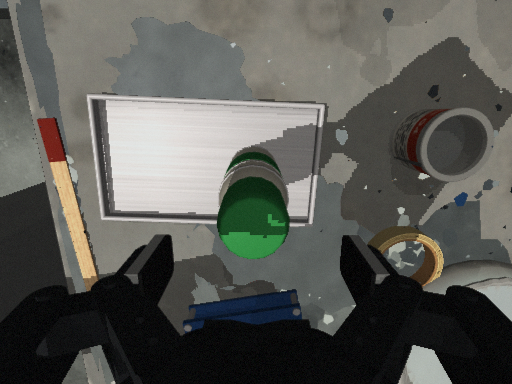

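arm_command:
  commands:
    - {"dx": 2.5, "dy": 0, "dz": -0.1, "twist": 0}
    - {"dx": 4, "dy": 0, "dz": -0.1, "twist": 0}
    - {"dx": 4.9, "dy": 0, "dz": -0.1, "twist": 0}
    - {"dx": 4.9, "dy": 0, "dz": -0.1, "twist": 0}
    - {"dx": 4.9, "dy": 0, "dz": -0.1, "twist": 0}

```text
clock: 27.03
position: [0.5486, 0.2713, 0.1475]
tool_rot: [1.96, 1.564, 0.388]
force: [0.9, 1.1, 0.5]
grip_width: 0.0854
```

arm_command:
  commands:
    - {"dx": 0, "dy": 0, "dz": 0, "twist": 0}
    - {"dx": 0, "dy": 0, "dz": 0, "twist": 0}
    - {"dx": 0, "dy": 0, "dz": 0, "twist": 0}
    - {"dx": 0, "dy": 0, "dz": 0, "twist": 0}
    - {"dx": 0, "dy": 0, "dz": 0, "twist": 0}
    - {"dx": 0, "dy": 0, "dz": 0, "twist": 0}
  grip: 1
  squeeze: 50

```text
clock: 27.53
position: [0.5489, 0.2717, 0.1487]
tool_rot: [1.98, 1.563, 0.408]
force: [-1.9, -0.1, 10.5]
grip_width: 0.0458
```

arm_command:
  commands:
    - {"dx": -1, "dy": 0, "dz": 0, "twist": 0}
    - {"dx": -3, "dy": 0, "dz": 0, "twist": 0}
    - {"dx": -5, "dy": 0, "dz": 0, "twist": 0}
    - {"dx": -7, "dy": 0, "dz": 0, "twist": 0}
    - {"dx": -8.5, "dy": 0, "dz": 0, "twist": 0}
    - {"dx": -8.5, "dy": 0, "dz": 0, "twist": 0}
    - {"dx": -8.5, "dy": 0, "dz": 0, "twist": 0}
  squeeze: 60

```text
clock: 28.12
position: [0.5485, 0.2715, 0.2346]
tool_rot: [1.967, 1.561, 0.394]
force: [-0.3, -0.3, -3.1]
grip_width: 0.0453
```

Run:
```python
from m import *
s,T=tool();print(s['clock'],s['position'],s['force'],s['grip_width'],s['qpos'].round(2));print(T.round(3))
```

```text
28.1167 [0.54847442 0.27148089 0.23457897] [-0.25969336 -0.32990632 -3.08541846] 0.045286234590466594 [-0.12  0.57 -0.64  1.63  0.38  1.07 -0.88]
[[ 0.009  1.    -0.001]
 [ 0.004 -0.001 -1.   ]
 [-1.     0.009 -0.004]]
```

arm_command:
  commands:
    - {"dx": 0, "dy": -0.2, "dz": 1, "twist": 0}
    - {"dx": 0, "dy": -0.5, "dz": 3, "twist": 0}
    - {"dx": 0, "dy": -1, "dz": 6, "twist": 0}
    - {"dx": 0, "dy": -1.5, "dz": 9, "twist": 0}
    - {"dx": 0, "dy": -2, "dz": 12, "twist": 0}
    - {"dx": 0, "dy": -2.5, "dz": 15, "twist": 0}
    - {"dx": 0, "dy": -3, "dz": 18, "twist": 0}
    - {"dx": 0, "dy": -3.3, "dz": 20.5, "twist": 0}
    - {"dx": 0, "dy": -3.5, "dz": 22.3, "twist": 0}
    - {"dx": 0, "dy": -3.5, "dz": 23.2, "twist": 0}
    - {"dx": 0, "dy": -3.5, "dz": 23.2, "twist": 0}
    - {"dx": 0, "dy": -3.5, "dz": 23.2, "twist": 0}

```text
clock: 29.12
position: [0.5129, 0.0395, 0.233]
tool_rot: [2.022, 1.562, 0.449]
force: [-0.4, 0.2, -2.7]
grip_width: 0.0454
```

arm_command:
  commands:
    - {"dx": 0, "dy": 0, "dz": 0, "twist": 0}
    - {"dx": 1, "dy": 0, "dz": 0, "twist": 0}
    - {"dx": 2.5, "dy": 0, "dz": 0, "twist": 0}
    - {"dx": 3.5, "dy": 0, "dz": 0, "twist": 0}
    - {"dx": 3.5, "dy": 0, "dz": 0, "twist": 0}
    - {"dx": 3.5, "dy": 0, "dz": 0, "twist": 0}

```text
clock: 29.62
position: [0.5129, 0.0402, 0.1975]
tool_rot: [2.12, 1.563, 0.549]
force: [0.4, 0.6, -2.1]
grip_width: 0.0452
```

Run:
```python
from m import *
s,T=tool();print(s['clock'],s['position'],s['force'],s['grip_width'],s['qpos'].round(2));print(T.round(3))
im=imaging.grab_frame('scene')[:,:,::-1].copy();crop(im,200,110,340,270,3.7,'pics/sc20.png')
s,T=tool();print(s['clock'],s['position'],s['force'],s['grip_width'])
```

```text
29.6167 [0.51287072 0.04017906 0.19746235] [ 0.350276    0.60488085 -2.11392006] 0.04516807478046867 [ 0.29  0.46 -0.63  1.91  0.35  0.87 -0.52]
[[ 0.007  1.    -0.001]
 [ 0.004 -0.001 -1.   ]
 [-1.     0.007 -0.004]]
29.6667 [0.51320983 0.04012803 0.19805554] [ 0.56374251  0.68053759 -1.55950624] 0.04527548460440582
```

View pics/sc20.png

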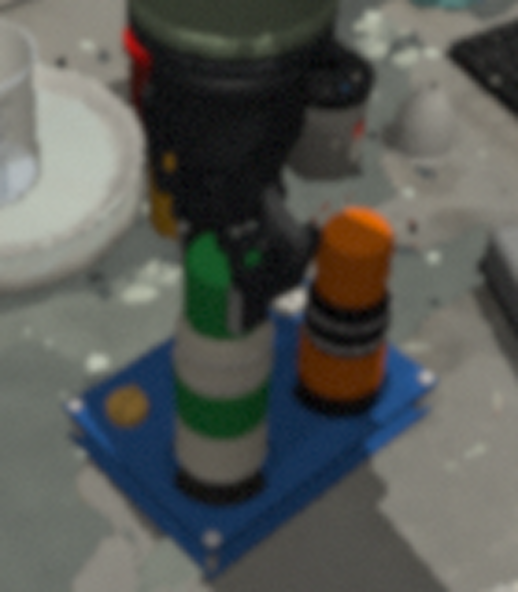

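arm_command:
  commands:
    - {"dx": 0, "dy": 0, "dz": 0.1, "twist": 0}
    - {"dx": 0.5, "dy": 0, "dz": 0.1, "twist": 0}
    - {"dx": 1, "dy": 0, "dz": 0.1, "twist": 0}
    - {"dx": 1.6, "dy": 0, "dz": 0.1, "twist": 0}
    - {"dx": 2, "dy": 0, "dz": 0.1, "twist": 0}
    - {"dx": 2, "dy": 0, "dz": 0.1, "twist": 0}

```text
clock: 30.17
position: [0.5129, 0.0391, 0.177]
tool_rot: [2.142, 1.563, 0.57]
force: [-0.4, 0.1, -2.0]
grip_width: 0.0452
```

arm_command:
  commands:
    - {"dx": 0.6, "dy": 0, "dz": 0, "twist": 0}
    - {"dx": 1.2, "dy": 0, "dz": 0, "twist": 0}
    - {"dx": 1.8, "dy": 0, "dz": 0, "twist": 0}
    - {"dx": 2.3, "dy": 0, "dz": 0, "twist": 0}
    - {"dx": 2.4, "dy": 0, "dz": 0, "twist": 0}
    - {"dx": 2.4, "dy": 0, "dz": 0, "twist": 0}

```text
clock: 30.67
position: [0.5129, 0.0393, 0.1526]
tool_rot: [2.193, 1.564, 0.621]
force: [-0.0, -0.5, -2.5]
grip_width: 0.0451
```

arm_command:
  commands:
    - {"dx": 0.1, "dy": 0, "dz": 0, "twist": 0}
    - {"dx": 0.2, "dy": 0, "dz": 0, "twist": 0}
    - {"dx": 0.2, "dy": 0, "dz": 0, "twist": 0}

```text
clock: 30.92
position: [0.5134, 0.0397, 0.1518]
tool_rot: [2.083, 1.563, 0.511]
force: [-5.6, -0.5, 18.7]
grip_width: 0.0452
```

arm_command:
  commands:
    - {"dx": -0.1, "dy": 0, "dz": 0, "twist": 0}
    - {"dx": -0.1, "dy": 0, "dz": 0, "twist": 0}
    - {"dx": -0.1, "dy": 0, "dz": 0, "twist": 0}
    - {"dx": -0.1, "dy": 0, "dz": 0, "twist": 0}
    - {"dx": -0.5, "dy": 0, "dz": 0, "twist": 0}
    - {"dx": -3, "dy": 0, "dz": 0, "twist": 0}
    - {"dx": -6, "dy": 0, "dz": 0, "twist": 0}
    - {"dx": -9, "dy": 0, "dz": 0, "twist": 0}
    - {"dx": -11, "dy": 0, "dz": 0, "twist": 0}
    - {"dx": -11, "dy": 0, "dz": 0, "twist": 0}
    - {"dx": -11, "dy": 0, "dz": 0, "twist": 0}
  grip: -1

```text
clock: 31.83
position: [0.5129, 0.0391, 0.2626]
tool_rot: [1.974, 1.561, 0.402]
force: [-0.4, 0.2, -0.3]
grip_width: 0.0857
```

Run:
```python
from m import *
s,T=tool();print(s['clock'],s['position'],s['force'],s['grip_width'])
cv2.imwrite('pics/sc21.png',imaging.grab_frame('scene')[:,:,::-1]);cv2.imwrite('pics/w21.png',imaging.grab_frame('wrist')[:,:,::-1])
im=imaging.grab_frame('side')[:,:,::-1].copy();crop(im,160,100,370,300,2.9,'pics/s21.png')
```

```text
31.8333 [0.51290414 0.03910844 0.26262925] [-0.41750846  0.18304774 -0.28223559] 0.08568585189571246
```

View pics/sc21.png

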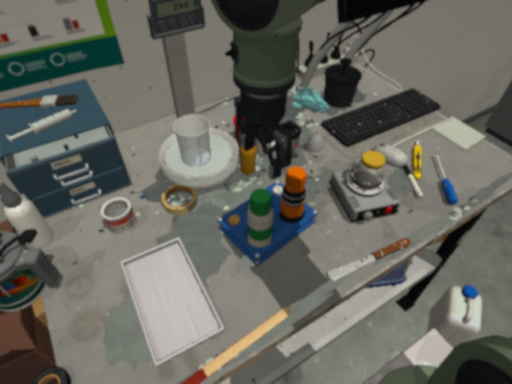

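View pics/s21.png

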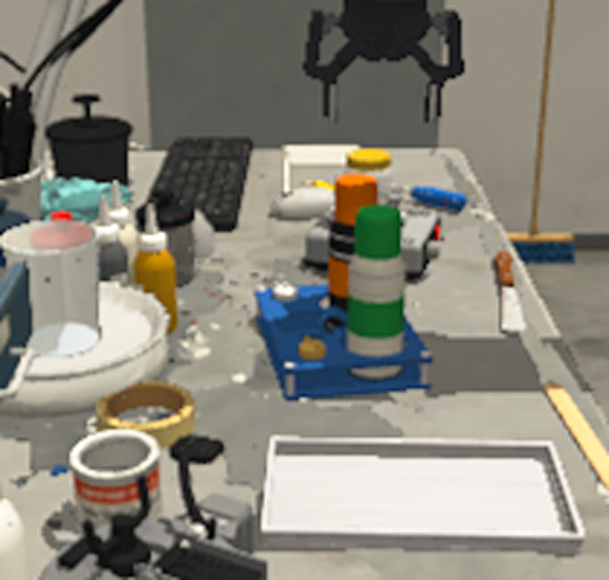

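View pics/w21.png

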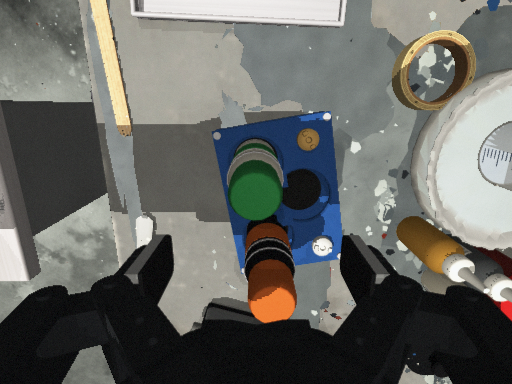

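The pictures show both cans upright in their own wells: in the scene view the green can is at (260,215) and the orange can at (293,190). The jar is in the shaker with its lid at (373,162). The tape, tin and amber bottle are where they were at the start. I'm handing the job in.

```bash
python3 -c "
from workcell import order
print(order.job_done())"
```

```text
the job is handed in; nothing more can be done
None
```

The job is done in the order asked. I stood the green and then the orange can on the tray and seated the jar between the shaker's clips. Then I put the orange and the green can back into their own wells. It took about 32 s of the 109 s.

**Seating:** each object touched down within about 0.5 mm of the height I had worked out for it. Contact was about 26 N or less at the tool, and about 19–26 N in the final placings. The jar went down between the clips with no side load.

**Final views:** all three objects are upright, and the tape, the tin and the amber bottle look unmoved by eye. I did not check the flow cup separately in the last pictures. The gripper was open and clear above the rack at hand-in.

**Disagreements:** the camera estimates differed by up to about 7 mm in places (orange can in y, scene and side against wrist), so I used values between them, and all three fitted. The jar was gripped at a measured 57 mm, so by its lid rather than the 62 mm glass.

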